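Grease the sieve shaker's bearing

TASK

Grease the blue pillow-block bearing of the sieve shaker. First slide it along the plywood board, without lifting or tipping it, out of its taped parking place and sideways into the aluminium U-shaped nest until its foot lies flat against the end stop, where the rails can take the push. Then take the push-type grease gun out of its stand, press its brass coupler squarely onto the tilted grease nipple until it snaps on, and keep pushing against the gun's spring so that at least half of the stroke is used (the black ring on its steel tube has gone into the barrel); the program finishes while you are still holding the gun pressed there, and the things lying round about stay where they are.

Things in the scene. Friction and masses are not known exactly. Their poses are not given: they have to be found in the camera images.
- board: plywood board screwed to the bench, 210 (x) x 310 (y) x 10 mm thick; origin under its centre, on the bench, z up. Four yellow tape corners on its +y half mark the parking place; the aluminium nest stands on its -y half.
- nest (a point): point on the board's top, in the board's axes at (0, -100, 10) mm, where the middle of the bearing's underside lies when home. Two rails along y, 12 mm high, inner faces 73 mm either side in x, begin 45 mm to +y of this point, with flares 26 mm longer; the end stop, 12 mm high, has its face 19 mm to -y. The nest is open to +y.
- bearing_centre (a point): bore centre of the loose blue bearing (0.65-0.95 kg), 36.5 mm above its underside; y along the bore, x along the foot, z up; parallel to the board's axes when home. Foot 140 (x) x 38 (y) x 15 mm; round housing of 35 mm radius about the bore, flat faces 34 mm apart in y, top 71.5 mm above the underside. The nipple leans 30 degrees to -x.
- nipple_tip (a point): outer end of the brass grease nipple, z pointing outwards along it (30 degrees from vertical, in the bearing's x-z plane), 65 mm from the bore centre. Head 10 mm in diameter and 10 mm long, tapering to 4 mm at the tip; behind it a neck 6.4 mm in diameter and 9 mm long, then a hexagon.
- stand: dark round foot, 80 mm in diameter, with an upright grey tube, 45 mm outside, 36 mm inside, 122 mm high, fixed to the bench; origin under its centre. The grease gun hangs in it upright by its collar, coupler down; lifted 110 mm straight up it comes clear.
- gun_grip (a point): centre of the round black grip (30 mm in diameter) of the loose grease gun, 0.37 kg; z along the gun, away from the coupler. The grip runs from 19 mm below to 13 mm above, its domed end to 20 mm above. Below it a collar, 44 mm wide and 6 mm thick, whose top fingertips can push on, then a barrel 32 mm wide, 45 mm long, and the sprung tube with the coupler.
- coupler_mouth (a point): centre of the mouth of the brass coupler (25 mm outside diameter), the gun's lower end; z along the gun as for the grip. It lies 132 mm below gun_grip when the spring is relaxed. The mouth is a funnel 19 mm wide, narrowing within 5 mm to a bore of 11.8 mm.
- coupler_seat (a point): bottom of the coupler's bore, 17.5 mm inside its mouth; same axes. Three spring jaws 6.6 mm inside the mouth spread over the nipple's head and snap in behind it at a push of about 6 to 11 N; the nipple's tip is then at this point, within 2 mm, and stays gripped: pulling back would lift the bearing.
- coupler (a joint): how far the coupler and its tube are pushed into the gun's barrel against the spring (m): 0 relaxed, 0.020 fully in; a push of 12 N starts it moving, 16 N holds it at 0.010 and 20 N at 0.020. A thin black ring on the tube, 10 mm below the barrel when relaxed, marks half the stroke.
- tin: round aluminium moisture tin with lid, 67 mm in diameter, 44 mm high; bystander; origin under its centre.
- wash_bottle: white plastic wash bottle, 68 mm wide, 208 mm high; bystander; origin at its underside.
- screwdriver: screwdriver with a red handle, 206 mm long, lying on the bench; bystander.
- brush: flat brush with a wooden handle, 206 mm long, lying on the bench; bystander.
- tape_roll: roll of brown tape, 103 mm in diameter, 25 mm high, lying flat; bystander.

How it is judged:
On the way, in this order (a step that is already met when the one before it is completed fails the run):
1. the bearing has been slid home into the nest, square against the end stop (y of bearing_centre in the frame of board below -0.095 m and x of bearing_centre in the frame of board between -0.008 and 0.008 m and angle between the y axis of bearing_centre and the y axis of board, either way round below 0.07 rad), for 0.2 s.
2. the grease gun is lifted clear of its stand (z of coupler_seat in the frame of stand above 0.14 m and contact force between the fingers and grease_gun above 1 N), for 0.1 s.
3. the coupler has snapped onto the nipple, squarely (distance between nipple_tip and coupler_seat below 0.003 m and angle between the z axis of nipple_tip and the z axis of coupler_seat, either way round below 0.14 rad), for 0.1 s.
At the end, for the whole second after the job is handed in: Bearing in the nest within 5 mm of the end stop, turned under 0.07 rad; coupler on the nipple (tip within 3 mm of the seat, axes within 0.14 rad); gun still, held in the fingers, pushed in over 10 of its 20 mm, bearing on the nipple alone with over 8 N (all of step 1 and all of step 3 and value of joint coupler above 0.01 m and contact force between grease_gun and bearing above 8 N and contact force between the fingers and grease_gun above 2 N and contact force between grease_gun and board below 0.5 N and contact force between grease_gun and stand below 0.5 N and linear speed of grease_gun below 0.02 m/s); the arm keeps its last pose, push and grip.
It fails at once if the bearing is lifted off the board or tipped (z of bearing_centre in the frame of board above 0.0545 m or angle between bearing_centre's own z axis and vertical above 0.15 rad).
It fails at once if a bystander is pushed about or knocked over (distance of any of tin, wash_bottle, screwdriver, brush, tape_roll from where it was at the start of the episode above 0.03 m).
It also fails if it takes over 70 s, if anything falls off the work surface, if the arm or the gripper's body presses on something with over 40 N, if the wrist force passes 120 N, or if a joint passes its speed limit or range.

ROBOT

A 6-joint arm with a two-finger parallel gripper is mounted at the origin on a cart in front of the work surface, level with it; the furniture and walls round the work are solid. World frame = base frame: x ahead of the robot, y to its left, z up, the work surface at z = 0. Lengths are in m, angles in rad, forces in N, time in s.
With the tool pointing down it reaches from about 0.35 to 0.775 m from the base axis. Payload 5.5 kg.
Tool frame: the origin (TCP) lies at the very end of the fingers, on their centre line; the grasp point (between the pads) lies 19 mm behind it; x points along the fingers, y is the direction in which the jaws open and shut, and the axes are right-handed (so a half turn about x gives the same grasp; the last joint's range is limited). The gripper opens to 85 mm and grips with 20 to 120 N. Pads are 22 mm wide; open, the fingers measure 114 mm over their backs; the gripper's body (76 mm by 85 mm) begins 54 mm behind the grasp point. The pads swing forward as they close: fully open they stand 13 mm farther back than shut.
Start: joints at [-1.288, 0.313, 0.046, 1.304, 0, 1.431], TCP at [0.236, -0.524, 0.231] pointing down, gripper open.
Joint ranges: [-2.76, 2.76], [-0.86, 1.69], [-1.03, 1.26], [-2.2, 2.34], [-1.47, 1.5], [-3.14, 3.14]. Speed limits (rad/s): [2.57, 2.57, 3.14, 3.14, 3.14, 3.14].

INTERFACE

Orientations are given as a unit quaternion [w, x, y, z].
In Python, from workcell import env gives the robot as it stands.
- The arm moves only by the tool servo_tool, never from a script. Its argument "increments" is a list of rows, each an object with "offset": the shift along the tool's x, y, z in cm, a list of three; "yaw": the turn about the tool's x in degrees. In form: [{"offset": [x, y, z], "yaw": yaw}, ...]. A call has exactly 8 rows; each row is the pose to reach, as a shift and turn from the pose commanded when the call began, along the tool's axes at that moment; what a row does not reach only later rows make up. A row lasts 1/10 s, in which the tool goes at most 50 mm and 8.59 degrees, less where a joint would pass 70% of its speed; a pose out of reach is approached as far as the arm can. A call with a gripper value outside its range is refused whole. "claw" is the opening, from 0 (shut) to 1 (fully open), set as the call begins (left out, the last holds). The fingers move at their own pace and stop on an object; "force" is the grip in N (left out, the last holds). Time passes only in rows, so rows that repeat a pose let the fingers close, or fill a call up. It gives the time, the measured TCP pose, the force and the opening at its end, in the units of the state.
- env.get_state(): the state, without advancing time (a new reading comes with each control period).
- env.read_camera(name): name is "scene" or "side" or "wrist"; returns (picture, depth): 480x640x3 uint8, red, green, blue; 480x640 float32, m along the optical axis (not along the pixel's ray), 0 where there is no reading.
- env.camera_model(name): a dict with "vertical_fov" (degrees; the focal length in pixels is half the picture's height over the tangent of half this angle, whatever the lens; pixels are square), "cx", "cy" (the principal point, pixels), "D" ([k1, k2, p1, p2, k3] as OpenCV has them; the pictures are not rectified), "world_from_camera" (4x4, takes a point from camera to world coordinates). Camera axes: x right, y up, looking along -z (the intrinsics and any distortion apply to the point x, -y, -z); pixel columns grow to the right and rows downward; lengths in m; the calibration is good to about 2 mm. A picture is of the moment at which its call begins: read the wrist's pose just before it. camera_model takes no time and is no camera call; for the wrist camera it gives the pose at the moment of the call.
- env.hand_in(): hands the job in, once; it reports no verdict.
The state is a dict: "clock": time; "joint_pos": joint angles; "qvel": joint speeds; "tau": joint torques, N m; "tcp_pos": TCP position; "orientation": TCP orientation; "wrist_force": force on the tool from outside, world axes, zero at the start; "ft_torque": the same for the moment, N m; "finger_gap": finger opening in m.
Only numpy, scipy, OpenCV 4.12 (cv2) and the standard library are available. Lean on these libraries where they do the work, as an engineer would, in place of code of your own. Each camera call takes 0.05 s, during which the arm holds its last target.

## Working session

There is one attempt and no reset: what is moved stays moved. The work goes in short steps, Python scripts to look and compute and a tool call to move; the robot and the scene stay as the last step left them, time stands still between calls to the robot, and variables do not carry over. Pictures are saved under pics/ and viewed, and the job is handed in when it is done.

Besides the shell and the picture viewer there is one more tool, called after "Request:" by a JSON object that holds its "fn" and its "kwargs". servo_tool: Moves the arm, as the interface text tells. Its arguments: {"type":"object","properties":{"increments":{"type":"array","items":{"type":"object","properties":{"offset":{"type":"array","items":{"type":"number"}},"yaw":{"type":"number"}}}},"claw":{"type":"number"},"force":{"type":"number"}},"required":["increments"]}

```bash
ls; mkdir -p pics
cat > h.py <<'E'
import numpy as np, cv2
from workcell import env
def cam(name):
    m=env.camera_model(name); f=240/np.tan(np.radians(m['vertical_fov'])/2)
    K=np.array([[f,0,m['cx']],[0,f,m['cy']],[0,0,1.]]); return K,np.array(m['D'],float),np.array(m['world_from_camera'])
def rays(c,px):
    K,D,T=c; u=cv2.undistortPoints(np.array(px,float).reshape(-1,1,2),K,D).reshape(-1,2)
    d=np.c_[u[:,0],-u[:,1],-np.ones(len(u))]; return T[:3,3],d@T[:3,:3].T
def onz(c,px,z):
    o,d=rays(c,px); return o+d*((z-o[2])/d[:,2])[:,None]
def depthpt(c,px,dep):
    o,d=rays(c,px); z=np.array([dep[int(round(p[1])),int(round(p[0]))] for p in np.array(px).reshape(-1,2)]); return o+d*z[:,None]
def proj(c,P):
    K,D,T=c; P=np.array(P,float).reshape(-1,3); q=(P-T[:3,3])@T[:3,:3]; q=q*[1,-1,-1]
    return cv2.projectPoints(q,np.zeros(3),np.zeros(3),K,D)[0].reshape(-1,2)
def snap(name,tag):
    c=cam(name); im,d=env.read_camera(name); cv2.imwrite(f'pics/{tag}.png',im[:,:,::-1]); np.savez(f'pics/{tag}.npz',im=im,d=d,K=c[0],D=c[1],T=c[2]); return c,im,d
def load(tag):
    z=np.load(f'pics/{tag}.npz'); return (z['K'],z['D'],z['T']),z['im'],z['d']
E
python3 - <<'E'
from h import *
print(env.get_state())
for n in ['scene','side','wrist']:
    c,im,d=snap(n,n+'0'); print(n,c[0][0,0],c[1],c[2].round(3).tolist())
E
```

```text
pics
{'clock': 0.0, 'joint_pos': array([-1.28760892e+00,  3.13995913e-01,  4.49725124e-02,  1.30359510e+00,
       -2.16705660e-05,  1.43121543e+00]), 'qvel': array([-0.00035561, -0.00201185, -0.00025098, -0.00058252,  0.00030362,
        0.00215454]), 'tau': array([-1.02019126e-04, -4.80630183e+01,  2.98531348e+01,  1.95249554e-02,
       -2.92785717e-04, -2.00978297e-05]), 'tcp_pos': array([ 0.2357653 , -0.52387984,  0.23040878]), 'orientation': array([-0.14771843, -0.69131345, -0.14900248,  0.69142117]), 'wrist_force': array([ 0.59905579,  0.87530889, -0.28894455]), 'ft_torque': array([ 0.03551414, -0.01938931,  0.00193339]), 'finger_gap': 0.08556781579564009}
scene 495.3754952027877 [0.00539815 0.         0.         0.         0.        ] [[-0.59, 0.556, -0.585, -0.352], [-0.807, -0.393, 0.441, 0.658], [0.015, 0.732, 0.681, 1.14], [0.0, 0.0, 0.0, 1.0]]
side 501.6344040289123 [-0.09882629  0.          0.          0.          0.        ] [[1.0, -0.007, -0.006, 0.544], [-0.002, 0.419, -0.908, -1.095], [0.009, 0.908, 0.419, 0.623], [0.0, 0.0, 0.0, 1.0]]
wrist 377.98378928173656 [-0.05985124  0.          0.          0.          0.        ] [[0.411, 0.865, 0.288, 0.31], [-0.912, 0.391, 0.127, -0.491], [-0.002, -0.315, 0.949, 0.374], [0.0, 0.0, 0.0, 1.0]]
```

View pics/scene0.png

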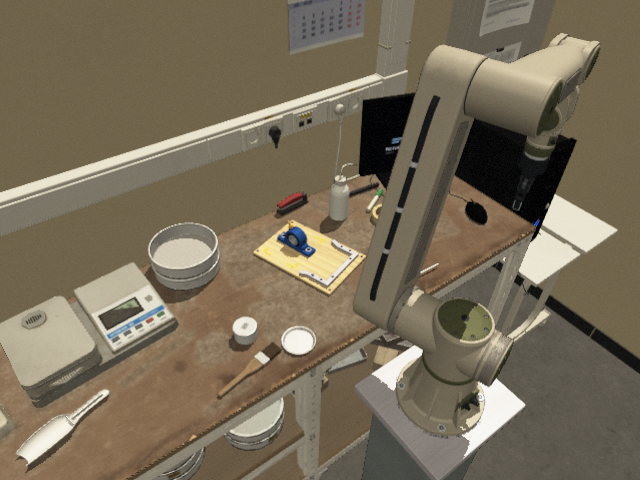

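View pics/side0.png

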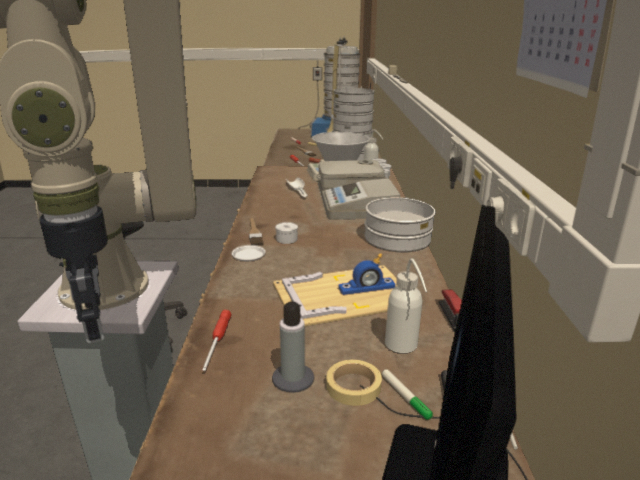

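View pics/wrist0.png

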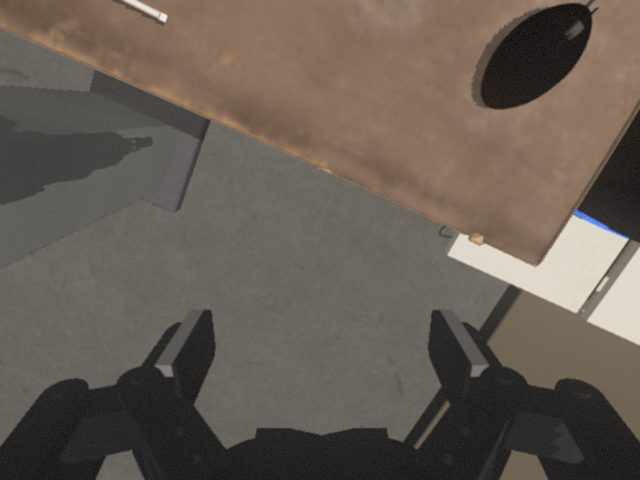

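Run:
```python
import cv2
a=cv2.imread('pics/scene0.png')[190:310,230:400]; b=cv2.imread('pics/side0.png')[240:400,190:430]
cv2.imwrite('pics/z1.png',cv2.resize(a,None,fx=4.5,fy=4.5,interpolation=2)); cv2.imwrite('pics/z2.png',cv2.resize(b,None,fx=3.3,fy=3.3,interpolation=2))
```

```text
(no output)
```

View pics/z1.png

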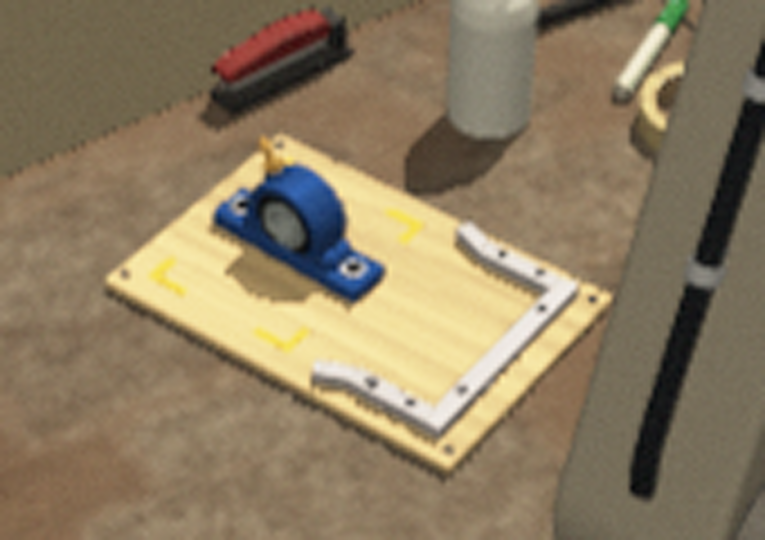

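View pics/z2.png

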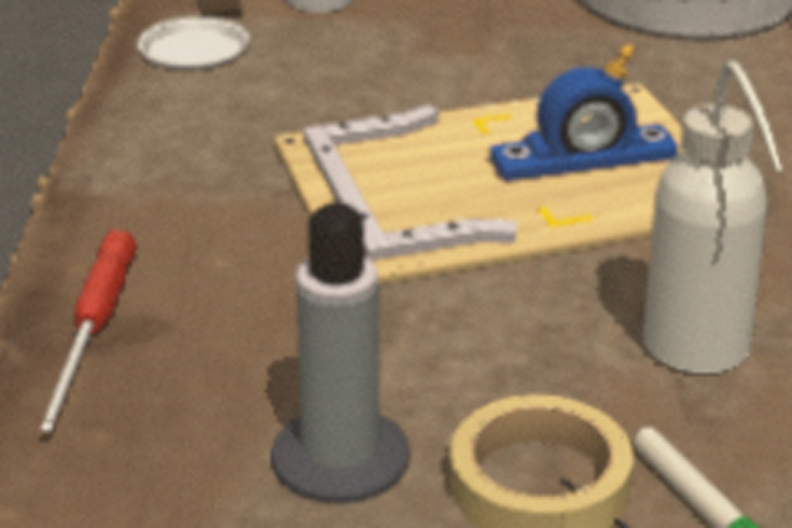

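```bash
cat >> h.py <<'E'
def cloud(t):
    c,im,d=load(t); v,u=np.mgrid[0:480,0:640]; P,=[depthpt2(c,u,v,d)]
    return P,im,d
def depthpt2(c,u,v,d):
    o,r=rays(c,np.c_[u.ravel(),v.ravel()]); return (o+r*d.ravel()[:,None]).reshape(480,640,3)
def hsv(im): return cv2.cvtColor(im,cv2.COLOR_RGB2HSV).astype(int)
def big(m):
    n,l,s,_=cv2.connectedComponentsWithStats(m.astype(np.uint8)); return l==1+np.argmax(s[1:,4])
E
python3 - <<'E'
from h import *
s=env.get_state()
from scipy.spatial.transform import Rotation as R
q=s['orientation']; print('tool axes',R.from_quat(np.r_[q[1:],q[0]]).as_matrix().round(3).tolist())
def quad(c,m,z,name):
    cn=max(cv2.findContours(m.astype(np.uint8),cv2.RETR_EXTERNAL,cv2.CHAIN_APPROX_NONE)[0],key=len)
    p=onz(c,cn.reshape(-1,2),z)[:,:2].astype(np.float32); r=cv2.minAreaRect(p); print(name,r, cv2.boxPoints(r).round(4).tolist())
for t in ['scene0','side0']:
    P,im,d=cloud(t); H=hsv(im); c=load(t)[0]
    ok=(d>0)&(P[...,0]>.3)&(P[...,0]<.9)&(abs(P[...,1])<.4)
    wood=ok&(H[...,0]>15)&(H[...,0]<32)&(H[...,1]>60)&(H[...,2]>150)&(abs(P[...,2]-.01)<.02)
    hull=np.zeros((480,640),np.uint8); w=big(wood); print(t,'wood z',np.median(P[w][:,2]),w.sum())
    cn=np.argwhere(w)[:,::-1].astype(np.int32); quad(c,cv2.fillConvexPoly(hull,cv2.convexHull(cn),1),.01,'board')
    bl=big(ok&(H[...,0]>100)&(H[...,0]<125)&(H[...,1]>120)); q=P[bl]; print('blue',bl.sum(),q.min(0).round(3),q.max(0).round(3),np.median(q,0).round(3))
    br=ok&(H[...,0]>10)&(H[...,0]<25)&(H[...,1]>140)&(P[...,2]>.07)&(P[...,2]<.13)
    if br.any(): print('brass',br.sum(),P[br].mean(0).round(4),P[br].min(0).round(3),P[br].max(0).round(3))
    if t=='side0':
        g=(d>0)&(P[...,0]>.3)&(P[...,0]<.8)&(P[...,1]<-.1)&(P[...,1]>-.5)&(P[...,2]>.13)&(P[...,2]<.22)
        g=big(g); print('gun top',P[g].mean(0),P[g].min(0),P[g].max(0))
        v,u=np.where(g); print(u.min(),u.max(),v.min(),v.max())
    for nm,z in [('any>15mm',0.02)]:
        n,l,st,ce=cv2.connectedComponentsWithStats((ok&(P[...,2]>.012)).astype(np.uint8))
        for i in range(1,n):
            if st[i,4]>40: q=P[l==i]; print(' obj',st[i],np.median(q,0).round(3),q.min(0).round(3),q.max(0).round(3))
E
```

```text
tool axes [[-0.0, 0.41, -0.912], [0.001, -0.912, -0.41], [-1.0, -0.001, -0.0]]
scene0 wood z 0.0073347711864162335 3103
board ((0.6265091300010681, -0.06487572193145752), (0.32749882340431213, 0.3103697597980499), 18.043113708496094) [[0.4226999878883362, 0.03200000151991844], [0.5188999772071838, -0.2630999982357025], [0.830299973487854, -0.16169999539852142], [0.7340999841690063, 0.13339999318122864]]
blue 381 [ 0.591 -0.04   0.011] [0.727 0.026 0.085] [ 0.644 -0.004  0.04 ]
brass 19 [ 0.6903 -0.0218  0.0912] [ 0.673 -0.389  0.078] [0.781 0.007 0.124]
 obj [289   0  34  29 401] [ 0.898 -0.204  0.654] [ 0.891 -0.277  0.602] [ 0.9   -0.156  0.693]
 obj [327   0  28  44 329] [ 0.898 -0.372  0.589] [ 0.89  -0.399  0.539] [ 0.9   -0.298  0.659]
 obj [329  20  13  15  49] [ 0.898 -0.324  0.596] [ 0.892 -0.351  0.566] [ 0.9   -0.304  0.61 ]
 obj [293  25  16  21  92] [ 0.898 -0.206  0.59 ] [ 0.891 -0.225  0.556] [ 0.9   -0.17   0.619]
 obj [ 122   82  244  138 8787] [0.858 0.017 0.354] [ 0.677 -0.4    0.012] [0.9   0.4   0.394]
 obj [359  99  12  77 558] [ 0.785 -0.385  0.234] [ 0.764 -0.
[... 1460 characters left out ...]
    0.012] [ 0.866 -0.064  0.35 ]
 obj [276 223  22  18 348] [0.452 0.288 0.039] [0.419 0.27  0.012] [0.483 0.343 0.047]
 obj [ 339  254   88   96 3558] [ 0.706 -0.247  0.072] [ 0.598 -0.313  0.012] [0.753 0.025 0.208]
 obj [ 280  272   67  110 2461] [ 0.503 -0.353  0.061] [ 0.456 -0.367  0.012] [0.611 0.056 0.167]
 obj [203 309  29  61 401] [ 0.336 -0.206  0.02 ] [ 0.323 -0.335  0.012] [ 0.351 -0.134  0.027]
 obj [327 360  55  35 787] [ 0.614 -0.345  0.023] [ 0.563 -0.4    0.012] [ 0.663 -0.313  0.027]
 obj [382 370  29  25 188] [ 0.693 -0.369  0.014] [ 0.669 -0.399  0.012] [ 0.713 -0.331  0.018]
 obj [442 370   5  14  44] [ 0.785 -0.347  0.015] [ 0.78  -0.37   0.012] [ 0.792 -0.333  0.017]
```

Request:
{"fn": "servo_tool", "kwargs": {"increments": [{"offset":[-3,-2,-3],"yaw":0},{"offset":[-6,-6,-8],"yaw":0},{"offset":[-8,-9,-12],"yaw":0},{"offset":[-10,-12,-16],"yaw":0},{"offset":[-10,-15,-20],"yaw":0},{"offset":[-10,-18,-24],"yaw":0},{"offset":[-10,-21,-28],"yaw":0},{"offset":[-10,-24,-32],"yaw":0}]}}

```text
clock: 0.95
tcp_pos: [0.4168, -0.1959, 0.3313]
orientation: [0.148, 0.692, 0.148, -0.691]
wrist_force: [1.1, -0.6, 0.3]
finger_gap: 0.0855
```

Request:
{"fn": "servo_tool", "kwargs": {"increments": [{"offset":[0,-3,-4],"yaw":0},{"offset":[0,-6,-8],"yaw":0},{"offset":[0,-9,-11],"yaw":0},{"offset":[0,-10,-12],"yaw":0},{"offset":[0,-10,-12],"yaw":0},{"offset":[0,-10,-12],"yaw":0},{"offset":[0,-10,-12],"yaw":0},{"offset":[0,-10,-12],"yaw":0}]}}

```text
clock: 1.75
tcp_pos: [0.4843, -0.0586, 0.3311]
orientation: [-0.148, -0.691, -0.147, 0.692]
wrist_force: [0.3, 0.4, 0.2]
finger_gap: 0.0848
```

Run:
```python
from h import *
s=env.get_state(); print(s['clock'],s['tcp_pos'],s['joint_pos'],s['orientation'])
snap('wrist','w1')
```

```text
1.75 [ 0.48433479 -0.05859644  0.3311391 ] [-2.84928697e-01  1.33032271e-01  5.79363771e-02  1.49573037e+00
 -3.08925047e-04  2.43618196e+00] [-0.14766115 -0.69147552 -0.147479    0.69159795]
```

View pics/w1.png

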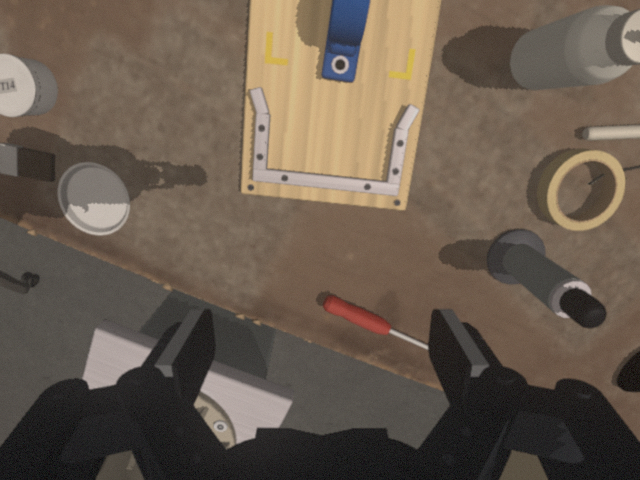

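Request:
{"fn": "servo_tool", "kwargs": {"increments": [{"offset":[0,1,-3],"yaw":0},{"offset":[0,3,-6],"yaw":0},{"offset":[0,4,-9],"yaw":0},{"offset":[0,5,-11],"yaw":0},{"offset":[0,5,-11],"yaw":0},{"offset":[0,5,-11],"yaw":0},{"offset":[0,5,-11],"yaw":0},{"offset":[0,5,-11],"yaw":0}]}}

```text
clock: 2.6
tcp_pos: [0.6046, -0.058, 0.3319]
orientation: [0.148, 0.692, 0.148, -0.691]
wrist_force: [-0.2, 0.4, -0.5]
finger_gap: 0.0856
```

Run:
```python
from h import *
s=env.get_state(); print(s['clock'],s['tcp_pos'],s['joint_pos'],s['orientation'])
snap('wrist','w2')
```

```text
2.6 [ 0.60463919 -0.05796432  0.33186977] [-2.27612280e-01  3.80776064e-01  3.86655053e-01  1.57608036e+00
 -1.04068565e-04  2.49173614e+00] [ 0.14830199  0.69158122  0.14805666 -0.69123163]
```

View pics/w2.png

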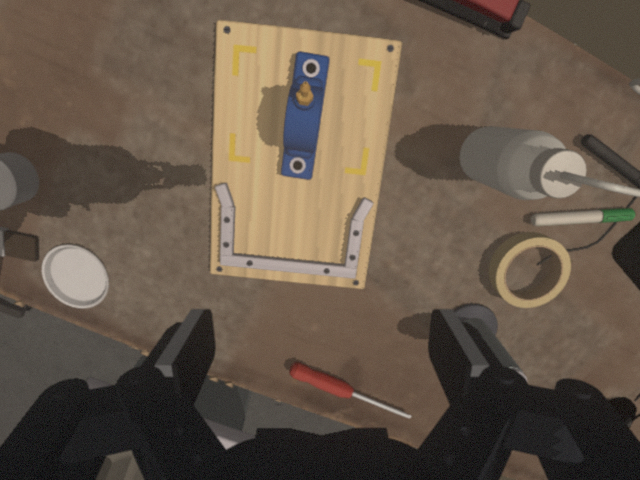

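```bash
cat >> h.py <<'E'
def board_fit(t):
    c,im,d=load(t); P=cloud(t)[0]; H=hsv(im)
    w=big((d>0)&(H[...,0]>14)&(H[...,0]<33)&(H[...,1]>50)&(H[...,2]>120)&(abs(P[...,2]-.01)<.012))
    cn=np.argwhere(w)[:,::-1].astype(np.int32); hl=cv2.convexHull(cn)
    m=np.zeros((480,640),np.uint8); cv2.fillConvexPoly(m,hl,1)
    k=cv2.findContours(m,cv2.RETR_EXTERNAL,cv2.CHAIN_APPROX_NONE)[0][0].reshape(-1,2)
    p=onz(c,k,.01)[:,:2].astype(np.float32); return cv2.minAreaRect(p),cv2.boxPoints(cv2.minAreaRect(p)),w
E
python3 - <<'E'
from h import *
r,b,w=board_fit('w2'); print(r,b.round(4).tolist())
c,im,d=load('w2'); P=cloud('w2')[0]; H=hsv(im)
print('wood z',np.median(P[w][:,2]),'bench z',np.median(P[300:340,200:300,2]))
bl=big((H[...,0]>100)&(H[...,0]<125)&(H[...,1]>120)&(H[...,2]>40)); v,u=np.where(bl); print('blue',u.min(),u.max(),v.min(),v.max())
# bolts: bright/dark circles near the ends
print('bolts',onz(c,[(311,68),(297,165)],.025).round(4).tolist(), depthpt(c,[(311,60),(297,174)],d).round(4).tolist())
top=bl&(P[...,2]>.018)&(P[...,2]<.03)
cn=np.argwhere(bl)[:,::-1].astype(np.int32)
foot=P[top]; print('foot n',len(foot), cv2.minAreaRect(foot[:,:2].astype(np.float32)), np.median(foot[:,2]))
hs=P[bl&(P[...,2]>.06)]; print('housing top',cv2.minAreaRect(hs[:,:2].astype(np.float32)),hs[:,2].max())
br=(H[...,0]>10)&(H[...,0]<28)&(P[...,2]>.085)&(P[...,2]<.13)&(u.min()<1e9)
br[:, :280]=0; br[:,330:]=0; br[:60]=0; br[130:]=0
print('brass',br.sum(),P[br].mean(0).round(4),P[br][np.argmax(P[br][:,2])].round(4))
# board frame corners projected
E
python3 - <<'E'
import cv2
a=cv2.imread('pics/w2.png')[10:200,200:410]; cv2.imwrite('pics/z3.png',cv2.resize(a,None,fx=3,fy=3,interpolation=2))
E
```

```text
((0.6094943284988403, -0.027693673968315125), (0.3182980716228485, 0.21950402855873108), 17.891178131103516) [[0.4242999851703644, 0.027899999171495438], [0.4918000102043152, -0.1809999942779541], [0.794700026512146, -0.08320000022649765], [0.7271999716758728, 0.12559999525547028]]
wood z 0.010768136854807764 bench z 0.00040145692101317687
blue 309 327 55 79
bolts [[0.7177, 0.0054, 0.025], [0.6131, -0.0227, 0.025]] [[0.7251, 0.0086, 0.0264], [0.6036, -0.0268, 0.0267]]
foot n 111 ((0.7255715727806091, -0.003786461427807808), (0.028792735189199448, 0.015355563722550869), 53.222068786621094) 0.025781531365766552Traceback (most recent call last):
  File "<stdin>", line 11, in <module>
    return umr_maximum(a, axis, None, out, keepdims, initial, where)
ValueError: zero-size array to reduction operation maximum which has no identity
```

View pics/z3.png

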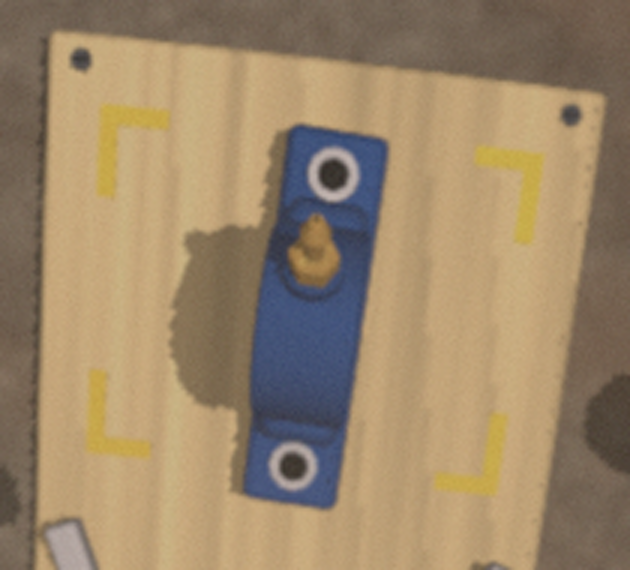

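Request:
{"fn": "servo_tool", "kwargs": {"increments": [{"offset":[3,-1,-3],"yaw":4},{"offset":[7,-2,-6],"yaw":9.2},{"offset":[11,-2,-7.6],"yaw":9.2},{"offset":[15,-2,-7.6],"yaw":9.2},{"offset":[18,-2,-7.6],"yaw":9.2},{"offset":[19,-2,-7.6],"yaw":9.2},{"offset":[19,-2,-7.6],"yaw":9.2},{"offset":[19,-2,-7.6],"yaw":9.2}]}}

```text
clock: 3.45
tcp_pos: [0.6675, -0.0086, 0.1433]
orientation: [0.093, 0.702, 0.092, -0.7]
wrist_force: [-0.7, 0.3, 1.2]
finger_gap: 0.0856
```

Run:
```python
from h import *
s=env.get_state(); print(s['clock'],s['tcp_pos'],s['joint_pos'],s['orientation'])
c,im,d=snap('wrist','w3')
for z in (.15,.1,.04): print(z,proj(c,[s['tcp_pos']*[1,1,0]+[0,0,z]]))
```

```text
3.45 [ 0.6674831  -0.00863839  0.14329575] [-1.33035343e-01  5.25176815e-01  1.51227520e-01  1.19398267e+00
 -8.29999576e-05  2.74657490e+00] [ 0.09265259  0.70201817  0.09206736 -0.70007827]
0.15 [[321.23019036 319.67746114]]
0.1 [[321.19395253 271.49241403]]
0.04 [[321.16804235 236.79402914]]
```

View pics/w3.png

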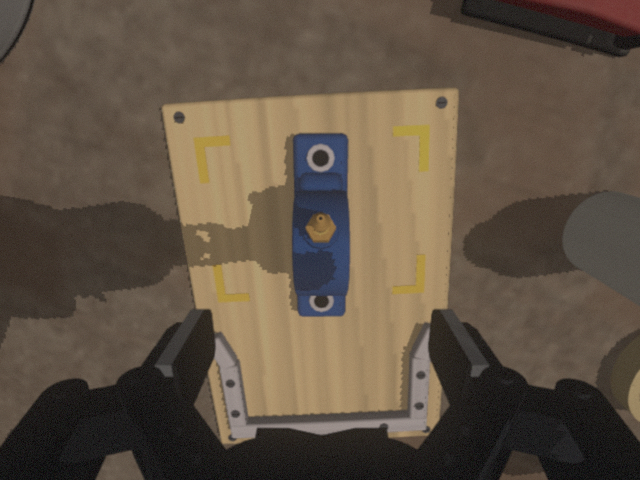

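Run:
```python
from h import *
c,im,d=load('w3')
p=onz(c,[(320,158),(321,302)],.025); print(p.round(4).tolist(),p.mean(0),np.degrees(np.arctan2(*(p[0]-p[1])[[1,0]])))
# board: screw holes corners & nest
q=onz(c,[(179,118),(441,102),(427,429),(233,435)],.010); print(q.round(4).tolist(), q.mean(0), 'n-s dirs',[np.degrees(np.arctan2(*(a-b)[[1,0]])) for a,b in((q[0],q[3]),(q[1],q[2]))])
# w2 check
c,im,d=load('w2'); q=onz(c,[(227,30),(390,48),(356,283),(219,269)],.010); print(q.round(4).tolist(), q.mean(0), 'n-s dirs',[np.degrees(np.arctan2(*(a-b)[[1,0]])) for a,b in((q[0],q[3]),(q[1],q[2]))])
```

```text
[[0.7173, 0.0056, 0.025], [0.6114, -0.0236, 0.025]] [ 0.66436685 -0.00899927  0.025     ] 15.409118220884984
[[0.7173, 0.109, 0.01], [0.7755, -0.0663, 0.01], [0.4988, -0.1581, 0.01], [0.444, 0.0184, 0.01]] [ 0.60890263 -0.02425016  0.01      ] n-s dirs [np.float64(18.343549472226517), np.float64(18.349828967847913)]
[[0.7177, 0.1086, 0.01], [0.7754, -0.0662, 0.01], [0.4982, -0.1574, 0.01], [0.4412, 0.0188, 0.01]] [ 0.60814179 -0.02403789  0.01      ] n-s dirs [np.float64(18.0077100012885), np.float64(18.218903428877685)]
```

Request:
{"fn": "servo_tool", "kwargs": {"increments": [{"offset":[2,0,0],"yaw":0},{"offset":[4,0,0],"yaw":0},{"offset":[6,0,0],"yaw":0},{"offset":[8,0,0],"yaw":0},{"offset":[9.5,0,0],"yaw":0},{"offset":[10.3,0,0],"yaw":0},{"offset":[10.3,0,0],"yaw":0},{"offset":[10.3,0,0],"yaw":0}]}}

```text
clock: 4.3
tcp_pos: [0.6677, -0.0086, 0.0397]
orientation: [0.093, 0.702, 0.092, -0.7]
wrist_force: [0.4, 0.2, 0.1]
finger_gap: 0.0854
```

Request:
{"fn": "servo_tool", "kwargs": {"increments": [{"offset":[0,0,0],"yaw":0},{"offset":[0,0,0],"yaw":0},{"offset":[0,0,0],"yaw":0},{"offset":[0,0,0],"yaw":0},{"offset":[0,0,0],"yaw":0},{"offset":[0,0,0],"yaw":0},{"offset":[0,0,0],"yaw":0},{"offset":[0,0,0],"yaw":0}], "claw": 0, "force": 30}}

```text
clock: 5.1
tcp_pos: [0.667, -0.0085, 0.0387]
orientation: [0.093, 0.701, 0.092, -0.701]
wrist_force: [-0.7, -0.5, 5.5]
finger_gap: 0.0339
```

Request:
{"fn": "servo_tool", "kwargs": {"increments": [{"offset":[0,0,0],"yaw":-4},{"offset":[0,-0.1,0],"yaw":-11},{"offset":[0,-0.2,0],"yaw":-18},{"offset":[0,-0.3,0],"yaw":-25},{"offset":[0,-0.4,0],"yaw":-32},{"offset":[0,-0.5,0],"yaw":-39},{"offset":[0,-0.6,0],"yaw":-46},{"offset":[0,-0.6,0],"yaw":-50}], "claw": 0, "force": 40}}

```text
clock: 5.9
tcp_pos: [0.6657, -0.0023, 0.0387]
orientation: [0.381, 0.596, 0.381, -0.595]
wrist_force: [1.4, 0.9, 5.1]
finger_gap: 0.0336
```

Request:
{"fn": "servo_tool", "kwargs": {"increments": [{"offset":[0,0,0],"yaw":-5},{"offset":[0,0,0],"yaw":-12},{"offset":[0,0,0],"yaw":-19},{"offset":[0,0,0],"yaw":-26},{"offset":[0,0,0],"yaw":-33},{"offset":[0,0,0],"yaw":-39},{"offset":[0,0,0],"yaw":-43.2},{"offset":[0,0,0],"yaw":-43.2}]}}

```text
clock: 6.7
tcp_pos: [0.6655, -0.0024, 0.0387]
orientation: [0.574, 0.414, 0.573, -0.414]
wrist_force: [-0.7, 0.5, 5.4]
finger_gap: 0.0336
```

Run:
```python
from h import *
from scipy.spatial.transform import Rotation as R
s=env.get_state(); print(s['clock'],s['tcp_pos'],s['joint_pos'],s['wrist_force'],s['finger_gap'])
q=s['orientation']; A=R.from_quat(np.r_[q[1:],q[0]]).as_matrix(); print(A.round(3).tolist(),np.degrees(np.arctan2(A[1,1],A[0,1])))
c=np.array([.6085,-.0241]); a=np.radians(18.2); y=np.array([np.cos(a),np.sin(a)]); x=np.array([y[1],-y[0]]); p=s['tcp_pos'][:2]-c; print('tcp board',p@x,p@y)
snap('wrist','w4'); snap('scene','s4')
a=cv2.imread('pics/s4.png')[190:310,230:400]; cv2.imwrite('pics/z4.png',cv2.resize(a,None,fx=4,fy=4,interpolation=2))
```

```text
6.7 [ 0.66546809 -0.00241186  0.0386951 ] [-1.24235919e-01  5.93548970e-01 -1.82393033e-03  9.74481773e-01
  2.30691028e-04  1.12651069e+00] [-0.68007355  0.47235493  5.42729216] 0.03361281108999868
[[0.001, 0.949, 0.315], [0.0, 0.315, -0.949], [-1.0, 0.001, 0.0]] 18.3375096541826
tcp board -0.002809997365137168 0.0608920592200858
```

View pics/w4.png

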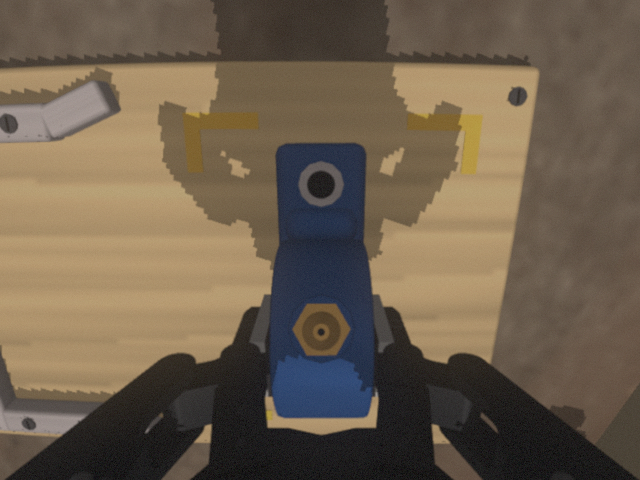

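View pics/z4.png

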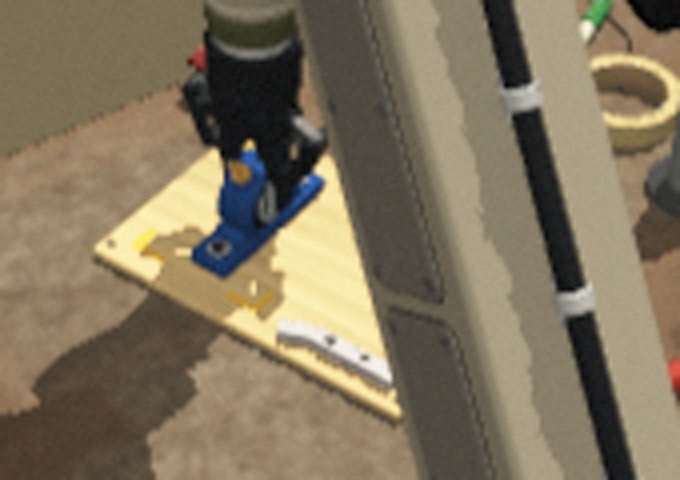

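```bash
python3 - <<'E'
from h import *
b=np.array([.6085,-.0241]); a=np.radians(18.2); y=np.array([np.cos(a),np.sin(a)]); x=np.array([y[1],-y[0]])
def bf(p): p=p[:,:2]-b; return np.c_[p@x,p@y].round(4).tolist()
c,im,d=load('w4'); print('bolt,foot end corners',bf(onz(c,[(321,184),(277,146),(365,146)],.025)),'screw, edge',bf(onz(c,[(517,97),(539,68)],.01)))
print('rail inner top edge',bf(onz(c,[(0,142),(51,138),(118,105)],.022)))
c,im,d=load('w2'); print('w2 rails',bf(onz(c,[(234,207),(235,255),(350,228),(346,265),(235,254),(346,267)],.022)))
print('depth stop', depthpt(c,[(290,266)],d))
E
python3 - <<'E'
import cv2
a=cv2.imread('pics/w2.png')[170:300,195:390]; cv2.imwrite('pics/z5.png',cv2.resize(a,None,fx=4,fy=4,interpolation=2))
E
```

```text
bolt,foot end corners [[-0.0553, 0.0607], [-0.0709, 0.0428], [-0.071, 0.0786]] screw, edge [[-0.0917, 0.1463], [-0.1039, 0.1544]]
rail inner top edge [[-0.0738, -0.0781], [-0.0749, -0.054], [-0.0876, -0.0224]]
w2 rails [[-0.0731, -0.0548], [-0.0697, -0.1182], [0.0727, -0.0667], [0.074, -0.1168], [-0.0697, -0.1168], [0.0744, -0.1196]]
depth stop [[ 0.48996588 -0.06524191  0.023041  ]]
```

View pics/z5.png

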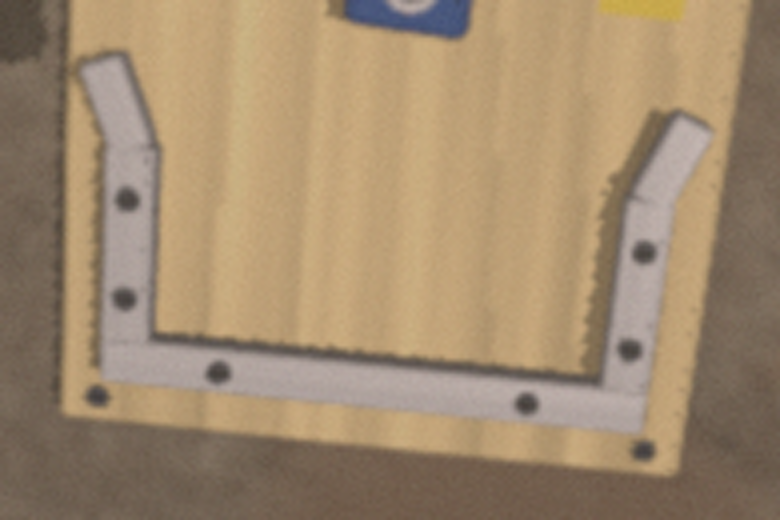

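Request:
{"fn": "servo_tool", "kwargs": {"increments": [{"offset":[0,-1,0],"yaw":0},{"offset":[0,-3,0],"yaw":0},{"offset":[0,-5,0],"yaw":0},{"offset":[0,-7,0],"yaw":0},{"offset":[0,-9,0],"yaw":0},{"offset":[0,-11,0],"yaw":0},{"offset":[0,-12.5,0],"yaw":0},{"offset":[0,-13,0],"yaw":0}]}}

```text
clock: 7.6
tcp_pos: [0.5416, -0.0435, 0.0387]
orientation: [0.573, 0.415, 0.572, -0.414]
wrist_force: [4.7, 1.1, -2.6]
finger_gap: 0.0334
```

Request:
{"fn": "servo_tool", "kwargs": {"increments": [{"offset":[0,-0.5,0],"yaw":0},{"offset":[0,-1.0,0],"yaw":0},{"offset":[0,-1.5,0],"yaw":0},{"offset":[0,-2.0,0],"yaw":0},{"offset":[0,-2.5,0],"yaw":0},{"offset":[0,-2.8,0],"yaw":0},{"offset":[0,-2.9,0],"yaw":0},{"offset":[0,-2.9,0],"yaw":0}]}}

```text
clock: 8.4
tcp_pos: [0.5154, -0.0524, 0.0387]
orientation: [0.574, 0.415, 0.572, -0.414]
wrist_force: [5.6, 1.7, 5.9]
finger_gap: 0.0334
```

Request:
{"fn": "servo_tool", "kwargs": {"increments": [{"offset":[0,-0.1,0],"yaw":0},{"offset":[0,-0.2,0],"yaw":0},{"offset":[0,-0.3,0],"yaw":0},{"offset":[0,-0.4,0],"yaw":0},{"offset":[0,-0.4,0],"yaw":0},{"offset":[0,-0.4,0],"yaw":0},{"offset":[0,-0.4,0],"yaw":0},{"offset":[0,-0.4,0],"yaw":0}]}}

```text
clock: 9.2
tcp_pos: [0.5133, -0.0532, 0.0387]
orientation: [0.574, 0.416, 0.572, -0.413]
wrist_force: [9.2, 4.0, 0.8]
finger_gap: 0.0335
```

Run:
```python
from h import *
s=env.get_state(); b=np.array([.6085,-.0241]); a=np.radians(18.2); y=np.array([np.cos(a),np.sin(a)]); x=np.array([y[1],-y[0]])
p=s['tcp_pos'][:2]-b; print('tcp board',p@x,p@y,s['wrist_force'],s['clock'])
snap('wrist','w5')
def bf(p): p=p[:,:2]-b; return np.c_[p@x,p@y].round(4).tolist()
```

```text
tcp board -0.002115836577719518 -0.09956816421444378 [9.1512869  4.03634734 0.77767829] 9.2
```

View pics/w5.png

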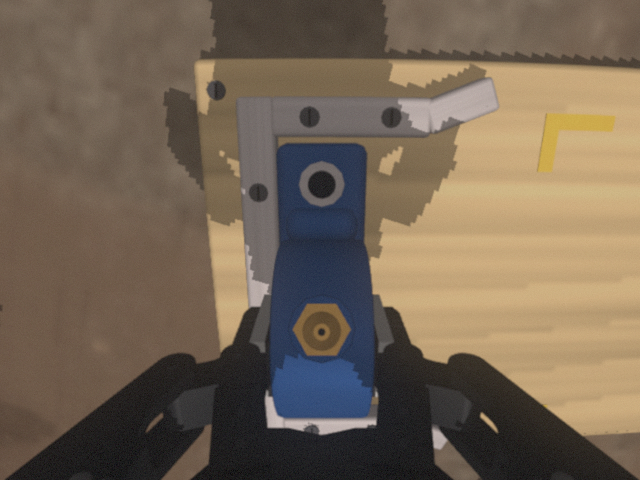

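Request:
{"fn": "servo_tool", "kwargs": {"increments": [{"offset":[0,0.2,0],"yaw":0},{"offset":[0,0.2,0],"yaw":0},{"offset":[0,0.2,0],"yaw":0},{"offset":[0,0.2,0],"yaw":0},{"offset":[-0.5,0.2,0],"yaw":0},{"offset":[-2,0.2,0],"yaw":0},{"offset":[-5,0.2,0],"yaw":0},{"offset":[-8,0.2,0],"yaw":0}], "claw": 1}}

```text
clock: 10.05
tcp_pos: [0.5113, -0.0528, 0.1188]
orientation: [0.572, 0.414, 0.573, -0.415]
wrist_force: [0.8, 0.4, 0.4]
finger_gap: 0.0855
```

Request:
{"fn": "servo_tool", "kwargs": {"increments": [{"offset":[-4,0,0],"yaw":0},{"offset":[-8,0,0],"yaw":0},{"offset":[-12,0,2],"yaw":0},{"offset":[-16,0,4],"yaw":0},{"offset":[-18,0,6],"yaw":0},{"offset":[-18,0,7],"yaw":0},{"offset":[-18,0,7],"yaw":0},{"offset":[-18,0,7],"yaw":0}]}}

```text
clock: 10.85
tcp_pos: [0.5331, -0.1189, 0.2966]
orientation: [0.572, 0.414, 0.574, -0.415]
wrist_force: [0.0, -0.1, -0.3]
finger_gap: 0.0856
```

Run:
```python
from h import *
s=env.get_state(); print(s['clock'],s['tcp_pos'],s['wrist_force'],s['finger_gap'])
snap('wrist','w6')
```

```text
10.85 [ 0.53305371 -0.11888961  0.29656449] [ 0.0303426  -0.111245   -0.31663996] 0.085553389477734
```

View pics/w6.png

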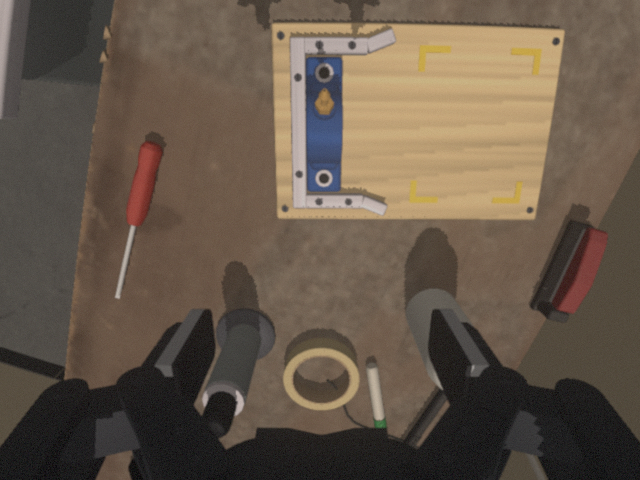

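```bash
python3 - <<'E'
from h import *
for t in ['w1','w6','side0','w2']:
    P,im,d=cloud(t); c=load(t)[0]
    m=(d>0)&(abs(P[...,0]-.49)<.07)&(abs(P[...,1]+.34)<.07)&(P[...,2]>.004)&(P[...,2]<.22)
    if t[0]=='w': m&=(d>.12)
    if not m.any(): continue
    q=P[m]; print(t,m.sum(),'zmax',np.sort(q[:,2])[-5:].round(4))
    for lo,hi in ((.003,.02),(.03,.11),(.118,.135),(.140,.152),(.152,.17)):
        k=m&(P[...,2]>lo)&(P[...,2]<hi); 
        if k.sum()>8:
            e=P[k][:,:2]
            A=np.c_[2*e,np.ones(len(e))]; s=np.linalg.lstsq(A,(e**2).sum(1),rcond=None)[0]
            print('  ',lo,hi,k.sum(),'mean',e.mean(0).round(4),'min',e.min(0).round(4),'max',e.max(0).round(4),'circ',s[:2].round(4),np.sqrt(s[2]+s[0]**2+s[1]**2).round(4))
for t,bx in(('w1',(470,210,640,340)),('w6',(180,290,300,450)),('side0',(255,290,335,400))):
    im=load(t)[1][bx[1]:bx[3],bx[0]:bx[2],::-1]; im=cv2.resize(im,(400,int(400*im.shape[0]/im.shape[1])),interpolation=2); cv2.imwrite(f'pics/g_{t}.png',im); print(t,im.shape)
E
python3 -c "
import cv2,numpy as np
a=[cv2.imread('pics/g_%s.png'%t) for t in('w1','w6')]
h=max(x.shape[0] for x in a); cv2.imwrite('pics/g.png',np.hstack([np.pad(x,((0,h-x.shape[0]),(0,0),(0,0))) for x in a]))"
```

```text
w1 5494 zmax [0.1685 0.1685 0.1685 0.1686 0.1687]
   0.003 0.02 1463 mean [ 0.5025 -0.3264] min [ 0.4595 -0.3758] max [ 0.539 -0.301] circ [ 0.4991 -0.3396] 0.0317
   0.03 0.11 1609 mean [ 0.5021 -0.3233] min [ 0.4764 -0.3412] max [ 0.5215 -0.3169] circ [ 0.4988 -0.3403] 0.0218
   0.118 0.135 837 mean [ 0.5012 -0.329 ] min [ 0.4772 -0.3562] max [ 0.5211 -0.3175] circ [ 0.499  -0.3389] 0.0183
   0.14 0.152 281 mean [ 0.5011 -0.3292] min [ 0.4837 -0.3441] max [ 0.5144 -0.3244] circ [ 0.4988 -0.3405] 0.0148
   0.152 0.17 828 mean [ 0.5    -0.3348] min [ 0.484  -0.3512] max [ 0.5139 -0.3242] circ [ 0.4994 -0.3372] 0.0103
w6 5246 zmax [0.1682 0.1683 0.1683 0.1683 0.1684]
   0.003 0.02 1427 mean [ 0.4989 -0.3259] min [ 0.4594 -0.37  ] max [ 0.5384 -0.301 ] circ [ 0.4986 -0.3395] 0.0315
   0.03 0.11 1600 mean [ 0.4991 -0.3229] min [ 0.4763 -0.3408] max [ 0.5217 -0.3169] circ [ 0.4987 -0.3402] 0.0219
   0.118 0.135 848 mean [ 0.499  -0.3285] min [ 0.4771 -0.3537] max [ 0.5212 -0.3171] circ [ 0.4988 -0.3382] 0.018
   0.14 0.152 265 mean [ 0.4992 -0.3292] min [ 0.4836 -0.3412] max [ 0.5136 -0.
[... 525 characters left out ...]
 0.5003 -0.3441] 0.0174
   0.14 0.152 96 mean [ 0.5012 -0.3528] min [ 0.4866 -0.3593] max [ 0.5147 -0.3424] circ [ 0.5002 -0.3428] 0.0137
   0.152 0.17 186 mean [ 0.5007 -0.3486] min [ 0.4866 -0.3586] max [ 0.5147 -0.3324] circ [ 0.5005 -0.3457] 0.0102
w2 1448 zmax [0.1285 0.1286 0.1287 0.1288 0.1294]
   0.003 0.02 705 mean [ 0.5234 -0.3359] min [ 0.5055 -0.378 ] max [ 0.5391 -0.304 ] circ [ 0.511  -0.3398] 0.0242
   0.03 0.11 517 mean [ 0.5189 -0.3344] min [ 0.5132 -0.3494] max [ 0.5222 -0.3242] circ [ 0.5037 -0.3397] 0.0174
   0.118 0.135 87 mean [ 0.519  -0.3399] min [ 0.5116 -0.358 ] max [ 0.5211 -0.3258] circ [ 0.4999 -0.3397] 0.0206
w1 (305, 400, 3)
w6 (533, 400, 3)
side0 (550, 400, 3)
```

View pics/g.png

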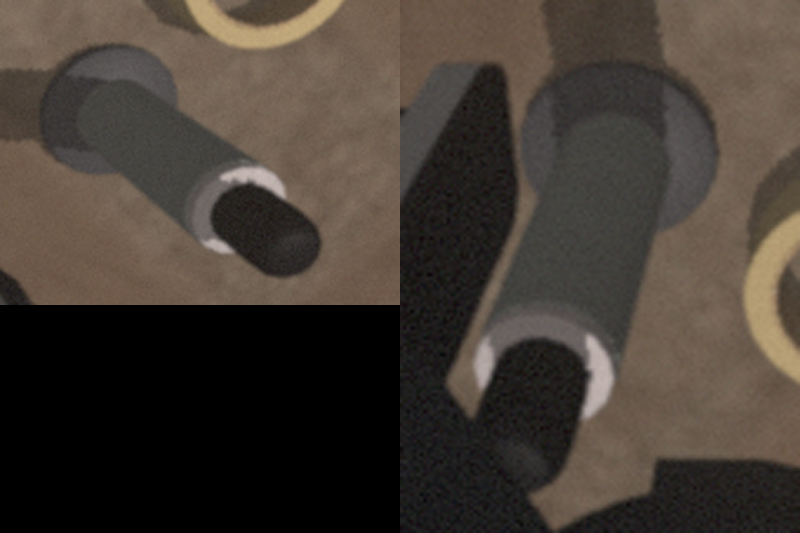

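View pics/g_side0.png

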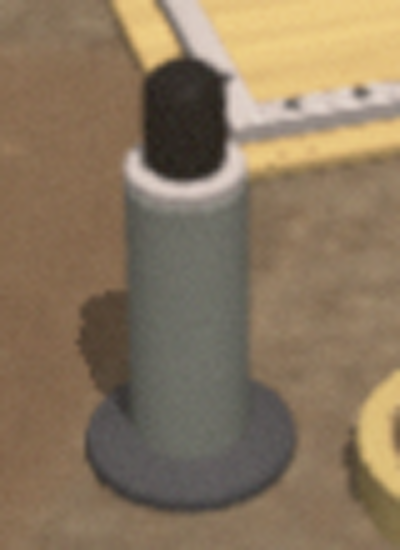

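Request:
{"fn": "servo_tool", "kwargs": {"increments": [{"offset":[0,-1,2],"yaw":0},{"offset":[0,-3,6],"yaw":0},{"offset":[0,-5,10],"yaw":0},{"offset":[0,-7,14],"yaw":0},{"offset":[2,-9,18],"yaw":0},{"offset":[6,-10.2,20],"yaw":0},{"offset":[9,-10.2,20],"yaw":0},{"offset":[9,-10.2,20],"yaw":0}]}}

```text
clock: 11.7
tcp_pos: [0.4965, -0.3387, 0.2019]
orientation: [0.569, 0.415, 0.577, -0.414]
wrist_force: [-1.1, 0.6, -0.4]
finger_gap: 0.0854
```

Run:
```python
from h import *
from scipy.spatial.transform import Rotation as R
s=env.get_state(); print(s['clock'],s['tcp_pos'],s['wrist_force'],s['joint_pos'])
q=s['orientation']; A=R.from_quat(np.r_[q[1:],q[0]]).as_matrix(); print('need tool',A.T@(np.array([.4993,-.341,.132])-s['tcp_pos'])*100)
c,im,d=snap('wrist','w7'); print(proj(c,[[.4993,-.341,.167],[.4993,-.341,.128]]), proj(c,[s['tcp_pos']]))
```

```text
11.7 [ 0.49648498 -0.33871427  0.20192517] [-1.05129853  0.62327129 -0.38546031] [-7.32275449e-01  3.83210572e-01  7.43734164e-02  1.27382262e+00
  1.50457487e-04  5.21244593e-01]
need tool [6.98773128 0.23652464 0.3774263 ]
[[325.22649327 283.87415441]
 [324.96158102 257.25277744]] [[321.01728366 311.61490585]]
```

View pics/w7.png

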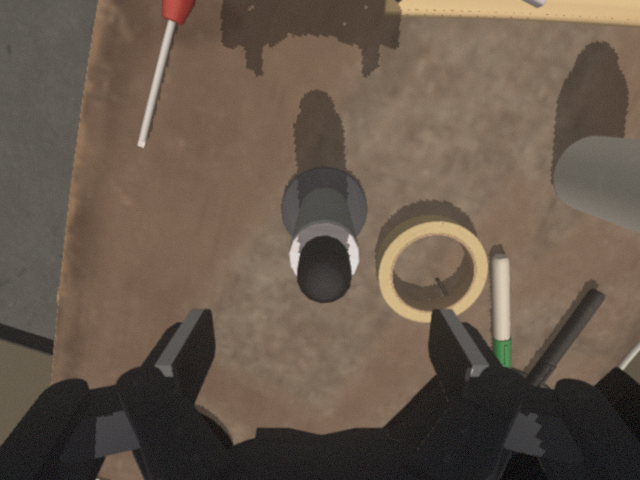

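Request:
{"fn": "servo_tool", "kwargs": {"increments": [{"offset":[0.5,0.1,0.2],"yaw":0},{"offset":[1.5,0.2,0.35],"yaw":0},{"offset":[3,0.2,0.35],"yaw":0},{"offset":[4.5,0.2,0.35],"yaw":0},{"offset":[6,0.2,0.35],"yaw":0},{"offset":[7,0.2,0.35],"yaw":0},{"offset":[7,0.2,0.35],"yaw":0},{"offset":[7,0.2,0.35],"yaw":0}]}}

```text
clock: 12.55
tcp_pos: [0.5032, -0.344, 0.1388]
orientation: [0.573, 0.414, 0.573, -0.414]
wrist_force: [0.2, -0.0, 0.4]
finger_gap: 0.0854
```

Request:
{"fn": "servo_tool", "kwargs": {"increments": [{"offset":[0,0,0],"yaw":0},{"offset":[0,0,0],"yaw":0},{"offset":[0,0,0],"yaw":0},{"offset":[0,0,0],"yaw":0},{"offset":[0,0,0],"yaw":0},{"offset":[0,0,0],"yaw":0},{"offset":[0,0,0],"yaw":0},{"offset":[0,0,0],"yaw":0}], "claw": 0, "force": 25}}

```text
clock: 13.35
tcp_pos: [0.5021, -0.3445, 0.1387]
orientation: [0.573, 0.414, 0.573, -0.415]
wrist_force: [-4.3, -0.9, 6.1]
finger_gap: 0.0285
```

Request:
{"fn": "servo_tool", "kwargs": {"increments": [{"offset":[-1,0,0],"yaw":0},{"offset":[-2.5,0,0],"yaw":0},{"offset":[-4,0,0],"yaw":0},{"offset":[-5.5,0,0],"yaw":0},{"offset":[-7,0,0],"yaw":0},{"offset":[-8,0,0],"yaw":0},{"offset":[-8.5,0,0],"yaw":0},{"offset":[-8.5,0,0],"yaw":0}]}}

```text
clock: 14.15
tcp_pos: [0.5031, -0.344, 0.2235]
orientation: [0.573, 0.415, 0.573, -0.414]
wrist_force: [0.6, 0.1, -3.4]
finger_gap: 0.0283
```

Run:
```python
from h import *
s=env.get_state(); print(s['clock'],s['tcp_pos'],s['wrist_force'],s['finger_gap'])
c,im,d=snap('side','sd8'); a=im[200:400,220:400,::-1]; cv2.imwrite('pics/z8.png',cv2.resize(a,None,fx=3,fy=3,interpolation=2)); snap('wrist','w8')
```

```text
14.15 [ 0.50314232 -0.34395609  0.22352953] [ 0.55178648  0.12791412 -3.36078215] 0.028267536531607122
```

View pics/z8.png

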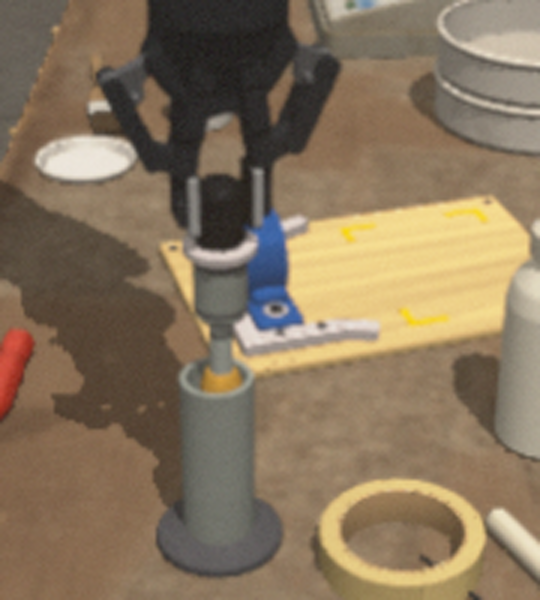

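View pics/w8.png

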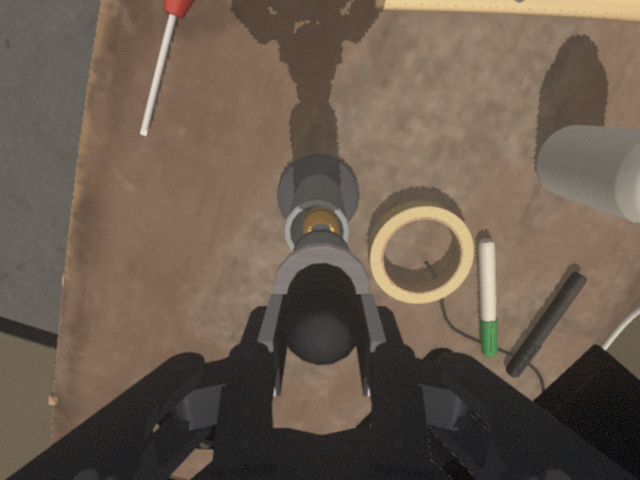

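Request:
{"fn": "servo_tool", "kwargs": {"increments": [{"offset":[0,0,-0.8],"yaw":0},{"offset":[0,0,-1.8],"yaw":0},{"offset":[0.05,0,-2.8],"yaw":0},{"offset":[0.1,0,-3.6],"yaw":0},{"offset":[0.3,0,-4.5],"yaw":0},{"offset":[0.5,0,-5.3],"yaw":0},{"offset":[0.7,0,-5.8],"yaw":0},{"offset":[0.7,0,-5.8],"yaw":0}]}}

```text
clock: 15.05
tcp_pos: [0.4844, -0.2881, 0.2162]
orientation: [0.573, 0.414, 0.573, -0.414]
wrist_force: [0.3, -0.6, -2.7]
finger_gap: 0.0284
```

Run:
```python
from h import *
s=env.get_state(); print(s['clock'],s['tcp_pos'],s['wrist_force'],s['finger_gap'])
c,im,d=snap('side','sd9'); a=im[200:400,220:400,::-1]; cv2.imwrite('pics/z9.png',cv2.resize(a,None,fx=3,fy=3,interpolation=2)); snap('wrist','w9'); snap('scene','s9')
```

```text
15.05 [ 0.48441334 -0.28811453  0.21619206] [ 0.34703109 -0.56645883 -2.7306576 ] 0.028431400250766597
```

View pics/z9.png

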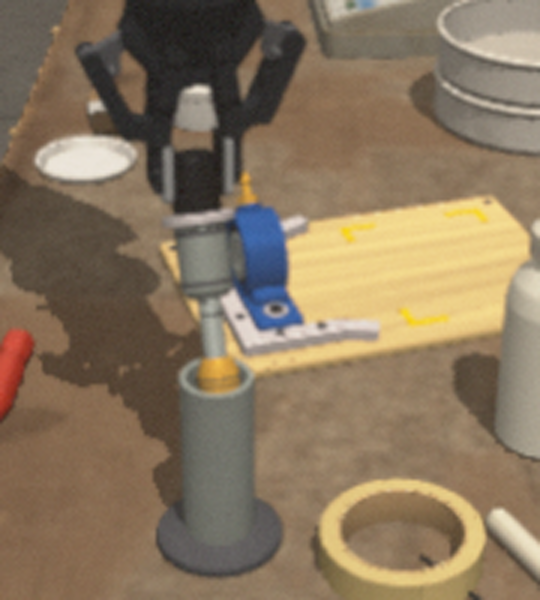

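View pics/w9.png

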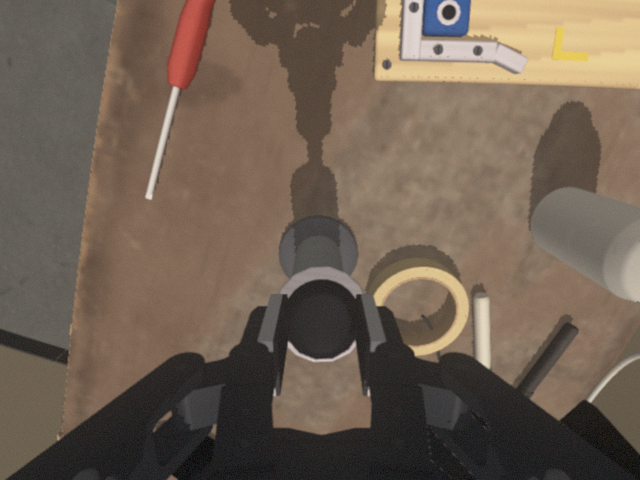

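View pics/s9.png

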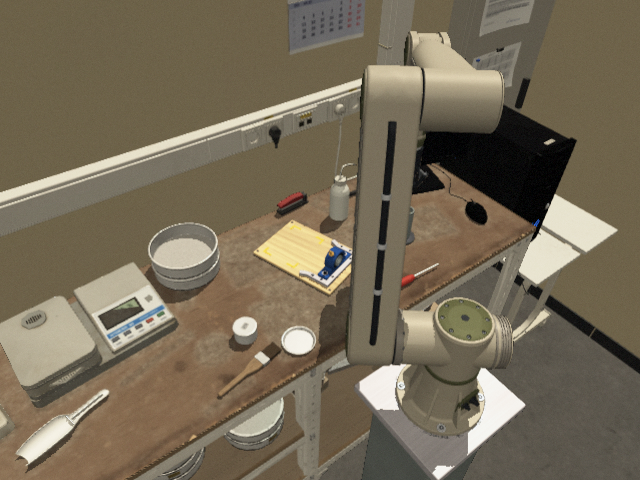

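```bash
cat >> h.py <<'E'
def gun_axis(t,box,zmin,dbg=True):
    # barrel: grey cylinder r=16 ; fit the axis from its cloud by least squares
    from scipy.optimize import least_squares
    P,im,d=cloud(t); u0,v0,u1,v1=box
    q=P[v0:v1,u0:u1].reshape(-1,3); dd=d[v0:v1,u0:u1].ravel(); q=q[dd>0]; q=q[q[:,2]>zmin]
    med=np.median(q,0); q=q[np.linalg.norm(q-med,axis=1)<.05]
    return q,med
def cylfit(q,r,p0,tilt0,az):
    from scipy.optimize import least_squares
    # axis through p0+(a,b), direction from tilts tx,ty
    def f(w):
        u=np.array([w[2],w[3],1]);u/=np.linalg.norm(u); e=q-(p0+np.array([w[0],w[1],0])); e=e-np.outer(e@u,u); return np.linalg.norm(e,axis=1)-r
    h=tilt0; s=least_squares(f,[0,0,h*az[0],h*az[1]],loss='soft_l1',f_scale=.001)
    u=np.array([s.x[2],s.x[3],1]);u/=np.linalg.norm(u); return p0+np.array([s.x[0],s.x[1],0]),u,np.abs(s.fun).mean()
E
python3 - <<'E'
from h import *
P,im,d=cloud('sd9')
# zoom px -> full: u=220+x/3, v=200+y/3
def reg(x0,y0,x1,y1):
    q=P[200+y0//3:200+y1//3,220+x0//3:220+x1//3].reshape(-1,3); return q
for nm,b,r in (('barrel',(186,232,224,290),.016),('grip',(180,160,215,205),.015),('both',None,0)):
    if b is None: continue
    q=reg(*b); print(nm,len(q),np.median(q,0).round(4),q.min(0).round(3),q.max(0).round(3))
    m=np.median(q,0); q=q[np.linalg.norm(q-m,axis=1)<.04]
    p,u,e=cylfit(q,r,m+[0,r,0],.4,(-.315,.949)); print('  axis pt',p.round(4),'u',u.round(4),'tilt',np.degrees(np.arccos(u[2])).round(2),'az',np.degrees(np.arctan2(u[1],u[0])).round(1),'err',e)
E
```

```text
barrel 228 [ 0.4928 -0.3181  0.1877] [ 0.482 -1.095  0.171] [ 0.544 -0.307  0.623]
  axis pt [ 0.4908 -0.3021  0.1877] u [-0.1363  0.4327  0.8912] tilt 26.98 az 107.5 err 0.0011249032763692927
grip 165 [ 0.4873 -0.2986  0.2288] [ 0.478 -1.095  0.216] [ 0.544 -0.287  0.623]
  axis pt [ 0.4841 -0.2831  0.2288] u [-0.1717  0.416   0.893 ] tilt 26.75 az 112.4 err 0.001086443730884094
```

Request:
{"fn": "servo_tool", "kwargs": {"increments": [{"offset":[0.1,0,-0.3],"yaw":0},{"offset":[0.2,0,-0.6],"yaw":0},{"offset":[0.2,0,-0.7],"yaw":0},{"offset":[0.2,0,-0.7],"yaw":0},{"offset":[0.2,0,-0.7],"yaw":0},{"offset":[0.2,0,-0.7],"yaw":0},{"offset":[0.2,0,-0.7],"yaw":0},{"offset":[0.2,0,-0.7],"yaw":0}]}}

```text
clock: 16.0
tcp_pos: [0.4823, -0.2823, 0.2141]
orientation: [0.573, 0.414, 0.573, -0.415]
wrist_force: [0.1, -3.2, -5.5]
finger_gap: 0.0284
```

Request:
{"fn": "servo_tool", "kwargs": {"increments": [{"offset":[0,0,0],"yaw":0},{"offset":[0,0,0],"yaw":0},{"offset":[0,0,0],"yaw":0},{"offset":[0,0,0],"yaw":0},{"offset":[-2,0,0],"yaw":0},{"offset":[-5,0,0],"yaw":0},{"offset":[-7,0,0],"yaw":0},{"offset":[-8,0,0],"yaw":0}], "claw": 0, "force": 110}}

```text
clock: 16.8
tcp_pos: [0.4827, -0.2816, 0.2961]
orientation: [0.574, 0.415, 0.572, -0.414]
wrist_force: [0.2, 0.1, -2.7]
finger_gap: 0.0263
```

Run:
```python
from h import *
s=env.get_state(); print(s['clock'],s['tcp_pos'],s['wrist_force'],s['finger_gap'])
c,im,d=snap('side','sd10'); a=im[150:350,220:400,::-1]; cv2.imwrite('pics/z10.png',cv2.resize(a,None,fx=3,fy=3,interpolation=2)); snap('wrist','w10')
```

```text
16.8 [ 0.48273782 -0.28163511  0.29611795] [ 0.15070027  0.14941549 -2.72008902] 0.026273861219827117
```

View pics/z10.png

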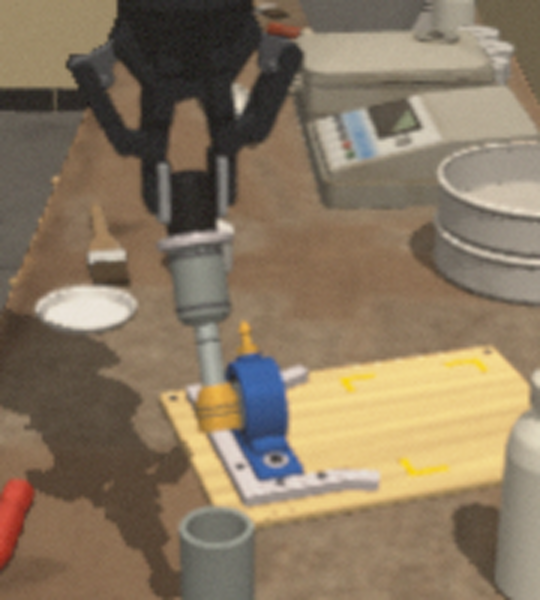

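View pics/w10.png

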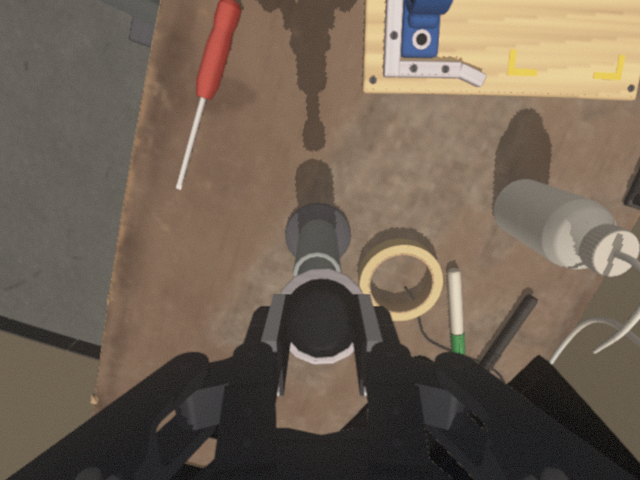

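```bash
cat > gm.py <<'E'
from h import *
def axis_from(t,parts,v0,u0=220,k=3):
    P,im,d=cloud(t); pts=[]
    for nm,b,r in parts:
        x0,y0,x1,y1=b; q=P[v0+y0//k:v0+y1//k+1,u0+x0//k:u0+x1//k+1].reshape(-1,3); m=np.median(q,0); q=q[np.linalg.norm(q-m,axis=1)<.035]
        p,u,e=cylfit(q,r,m+[0,r,0],.5,(-.315,.949)); print(nm,len(q),p.round(4),'u',u.round(3),'tilt',np.degrees(np.arccos(u[2])).round(2),'az',np.degrees(np.arctan2(u[1],u[0])).round(1),'err',e.round(5)); pts.append((p,u))
    return pts
E
python3 - <<'E'
from gm import *
s=env.get_state(); print(s['tcp_pos'])
p=axis_from('sd10',[('grip',(176,180,213,220),.015),('barrel',(178,262,224,305),.016),('coupler',(203,392,240,424),.0125)],150)
for i,j in((0,1),(0,2),(1,2)):
    u=p[i][0]-p[j][0]; L=np.linalg.norm(u); u/=L; print(i,j,L.round(4),u.round(4),'tilt',np.degrees(np.arccos(u[2])).round(2),'az',np.degrees(np.arctan2(u[1],u[0])).round(1))
E
```

```text
[ 0.48283697 -0.28201444  0.29537513]
grip 195 [ 0.4833 -0.276   0.3084] u [-0.11   0.491  0.864] tilt 30.21 az 102.6 err 0.00093
barrel 239 [ 0.4899 -0.2975  0.2668] u [-0.153  0.434  0.888] tilt 27.39 az 109.4 err 0.00094
coupler 156 [ 0.5009 -0.3301  0.2012] u [-0.113  0.549  0.828] tilt 34.12 az 101.6 err 0.00108
0 1 0.0472 [-0.1401  0.4552  0.8793] tilt 28.44 az 107.1
0 2 0.1214 [-0.145   0.4456  0.8834] tilt 27.95 az 108.0
1 2 0.0741 [-0.1481  0.4395  0.886 ] tilt 27.63 az 108.6
```

Run:
```python
from h import *
b=np.array([.6085,-.0241]); a=np.radians(18.2); y=np.array([np.cos(a),np.sin(a),0]); x=np.array([y[1],-y[0],0]); z=np.array([0,0,1.])
c0=np.r_[b-.1*y[:2],.0465]; n=-.5*x+.866*z
tip=c0+.065*n; base=c0+.035*n; print(tip.round(4))
for t in('w6','sd10'):
    c,im,d=load(t); print(t,proj(c,[tip,base,c0+.055*n, c0+.0465*n]).round(1).tolist())
    P=cloud(t)[0]; H=hsv(im); uu,vv=proj(c,[tip])[0].astype(int)
    k=np.zeros((480,640),bool); k[vv-25:vv+25,uu-25:uu+25]=1; m=k&(H[...,0]>8)&(H[...,0]<28)&(H[...,1]>110)&(P[...,2]>.07)&(P[...,2]<.12)
    vv,uu=np.where(m); print(m.sum(),uu.min(),uu.max(),vv.min(),vv.max()); i=np.argsort(P[m][:,2])[-3:]; print(P[m][i].round(4).tolist(), np.c_[uu,vv][i].tolist())
# tip by triangulating
im=load('w6')[1][70:140,285:365,::-1]; im2=load('sd10')[1][230:300,280:340,::-1]
cv2.imwrite('pics/z11.png',np.hstack([cv2.resize(im,(480,420),interpolation=2),cv2.resize(im2,(360,420),interpolation=2)])[:, :800])
```

```text
[ 0.5034 -0.0245  0.1028]
w6 [[323.3, 91.4], [323.2, 110.3], [323.3, 98.0], [323.2, 103.4]]
294 316 332 90 113
[[0.5035, -0.0259, 0.1048], [0.5049, -0.0246, 0.1053], [0.503, -0.0244, 0.1053]] [[323, 93], [325, 92], [323, 91]]
sd10 [[300.0, 256.7], [301.8, 269.2], [300.6, 260.9], [301.1, 264.4]]
39 299 305 257 267
[[0.5083, -0.0266, 0.1005], [0.5057, -0.0214, 0.1006], [0.5061, -0.0322, 0.1006]] [[302, 258], [301, 257], [301, 259]]
```

View pics/z11.png

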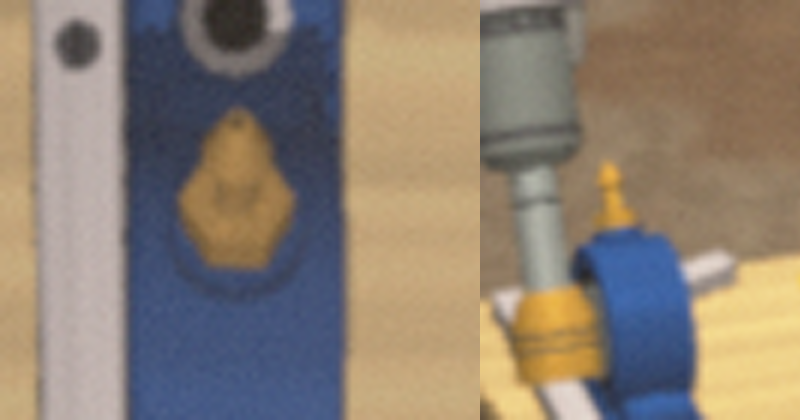

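Run:
```python
from h import *
c,im,d=load('sd10'); P=cloud('sd10')[0]
u=np.array([-.145,.4465,.883]); cp=np.array([.5009,-.3301,.2012])
for (a,b) in ((293,290),(293,291),(293,292),(293,293),(293,294),(293,295),(292,293),(294,293)):
    p=P[b,a]; print((a,b),p.round(4),'along axis from cp',((p-cp)@u).round(4), im[b,a])
print('tip ray z=.101..', onz(c,[(301.7,256.7)],.1013),onz(c,[(301.7,256.7)],.103))
```

```text
(293, 290) [ 0.5032 -0.3479  0.1966] along axis from cp -0.0124 [212 156  64]
(293, 291) [ 0.5033 -0.3487  0.1951] along axis from cp -0.0141 [212 157  68]
(293, 292) [ 0.5032 -0.3486  0.193 ] along axis from cp -0.0158 [210 157  77]
(293, 293) [ 0.5033 -0.3506  0.1923] along axis from cp -0.0174 [211 175 136]
(293, 294) [ 0.4873 -0.0599  0.0213] along axis from cp -0.0362 [222 205 195]
(293, 295) [ 0.4873 -0.0603  0.0189] along axis from cp -0.0386 [222 208 200]
(292, 293) [ 0.5015 -0.3494  0.1915] along axis from cp -0.0173 [212 173 127]
(294, 293) [ 0.505  -0.3497  0.1917] along axis from cp -0.0177 [212 179 143]
tip ray z=.101.. [[ 0.50738966 -0.02117961  0.1013    ]] [[ 0.50750932 -0.02468048  0.103     ]]
```

Request:
{"fn": "servo_tool", "kwargs": {"increments": [{"offset":[0,1,-3],"yaw":0},{"offset":[0,2.3,-7],"yaw":0},{"offset":[0,3.7,-11],"yaw":0},{"offset":[0,5,-15],"yaw":0},{"offset":[0,6.4,-19],"yaw":0},{"offset":[0,7.8,-23],"yaw":0},{"offset":[0,9.1,-27],"yaw":0},{"offset":[0,10.2,-30.1],"yaw":0}]}}

```text
clock: 17.7
tcp_pos: [0.4837, 0.0382, 0.2926]
orientation: [0.572, 0.414, 0.574, -0.414]
wrist_force: [0.5, -0.2, -3.2]
finger_gap: 0.0261
```

Request:
{"fn": "servo_tool", "kwargs": {"increments": [{"offset":[0,0,0],"yaw":0},{"offset":[1,0,0],"yaw":0},{"offset":[2,0,0],"yaw":0},{"offset":[3,0,0],"yaw":0},{"offset":[4,0,0],"yaw":0},{"offset":[5,0,0],"yaw":0},{"offset":[5,0,0],"yaw":0},{"offset":[5,0,0],"yaw":0}]}}

```text
clock: 18.5
tcp_pos: [0.485, 0.0353, 0.2439]
orientation: [0.573, 0.415, 0.573, -0.415]
wrist_force: [-0.5, -0.1, -3.9]
finger_gap: 0.0258
```

Run:
```python
from h import *
s=env.get_state(); print(s['clock'],s['tcp_pos'],s['wrist_force'],s['finger_gap'])
c,im,d=snap('side','sd12'); a=im[150:300,240:380,::-1]; cv2.imwrite('pics/z12.png',cv2.resize(a,None,fx=4,fy=4,interpolation=2)); snap('wrist','w12'); snap('scene','s12')
a=load('s12')[1][190:310,230:400,::-1]; cv2.imwrite('pics/z12b.png',cv2.resize(a,None,fx=4,fy=4,interpolation=2))
```

```text
18.5 [0.48499175 0.03532775 0.24387423] [-0.53532089 -0.0584334  -3.8985234 ] 0.025843388452360273
```

View pics/z12.png

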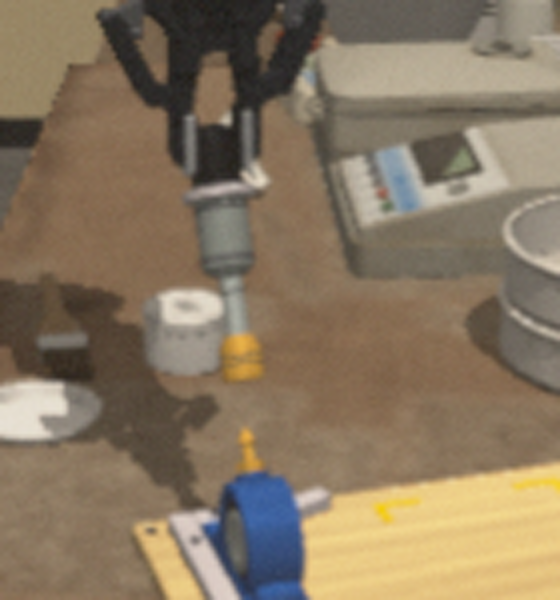

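View pics/z12b.png

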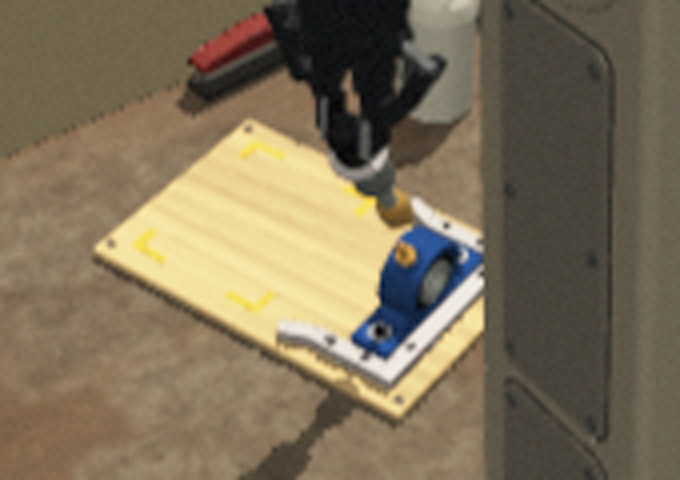

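View pics/w12.png

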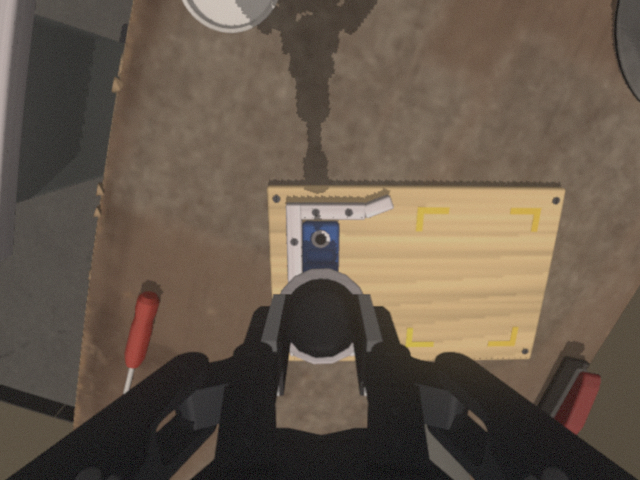

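Run:
```python
from h import *
T=np.array([.4850,.0353,.2439]); M=T+[.0176,-.0533,-.1079]; tip=np.array([.5045,-.0245,.1028]); u=np.array([-.145,.4465,.883]); n=np.array([-.156,.475,.866])
print('M',M)
for t,u0,v0,k in(('sd12',240,150,4),('s12',230,190,4)):
    c=load(t)[0]; q=proj(c,[M,M+.03*u,M+.07*u,tip,tip-.02*n]); print(t,q.round(1).tolist(),((q-[u0,v0])*k).round(0).tolist())
    a=cv2.imread('pics/z12.png' if t=='sd12' else 'pics/z12b.png')
    for i,p in enumerate((q-[u0,v0]+.5)*k): cv2.circle(a,tuple(int(v) for v in p),3,(0,255,0) if i<3 else (0,0,255),-1)
    x,y=((q[3]-[u0,v0])*k).astype(int); cv2.imwrite(f'pics/o_{t}.png',cv2.resize(a[max(0,y-140):y+60,x-100:x+100],(400,400),interpolation=0))
cv2.imwrite('pics/o.png',np.hstack([cv2.imread('pics/o_sd12.png'),cv2.imread('pics/o_s12.png')]))
```

```text
M [ 0.5026 -0.018   0.136 ]
sd12 [[299.6, 242.8], [297.9, 230.2], [295.6, 213.5], [300.4, 256.7], [301.7, 265.1]] [[238.0, 371.0], [231.0, 321.0], [222.0, 254.0], [242.0, 427.0], [247.0, 460.0]]
s12 [[327.9, 243.2], [325.4, 239.2], [321.9, 233.6], [328.9, 250.1], [330.6, 252.4]] [[392.0, 213.0], [381.0, 197.0], [367.0, 174.0], [396.0, 240.0], [402.0, 249.0]]
```

View pics/o.png

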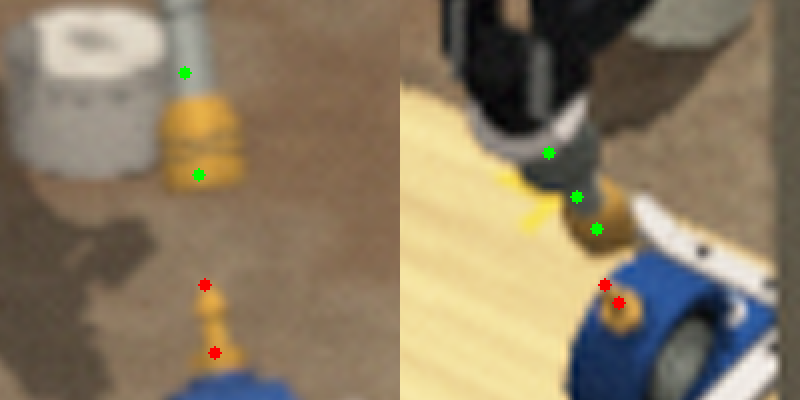

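Request:
{"fn": "servo_tool", "kwargs": {"increments": [{"offset":[1,0,0],"yaw":0},{"offset":[2,0,0],"yaw":0},{"offset":[2.43,0,0.25],"yaw":0},{"offset":[2.87,0,0.5],"yaw":0},{"offset":[3.3,0,0.75],"yaw":0},{"offset":[3.73,0,1.0],"yaw":0},{"offset":[3.73,0,1.0],"yaw":0},{"offset":[3.73,0,1.0],"yaw":0}]}}

```text
clock: 19.45
tcp_pos: [0.4882, 0.0262, 0.2067]
orientation: [0.573, 0.415, 0.573, -0.414]
wrist_force: [0.6, 1.3, -4.5]
finger_gap: 0.0265
```

Run:
```python
from h import *
s=env.get_state(); print(s['clock'],s['tcp_pos'],s['wrist_force'],s['finger_gap'])
c,im,d=snap('side','sd13'); a=im[180:300,260:340,::-1]; snap('scene','s13')
b=load('s13')[1][200:280,270:370,::-1]; cv2.imwrite('pics/z13.png',np.hstack([cv2.resize(a,(320,480),interpolation=2),cv2.resize(b,(480,480*80//100),interpolation=2)[:480] if 0 else cv2.resize(b,(480,480),interpolation=2)]))
```

```text
19.45 [0.48818649 0.02622954 0.20668764] [ 0.63138408  1.2519554  -4.50994953] 0.026511004110818637
```

View pics/z13.png

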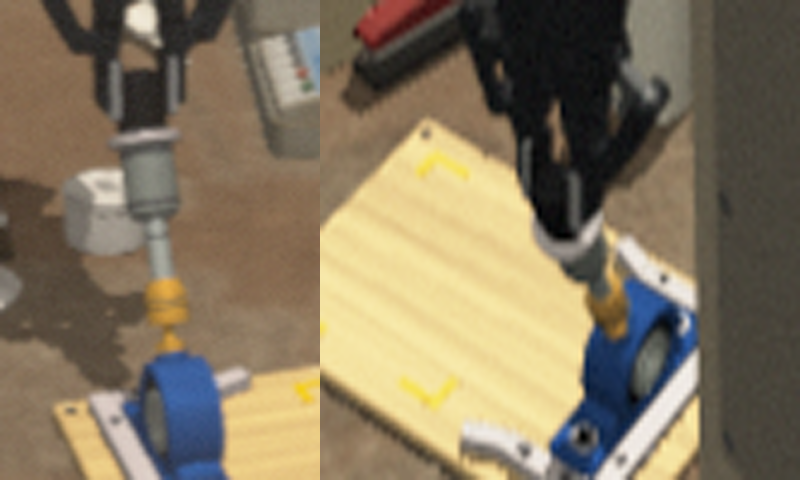

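Request:
{"fn": "servo_tool", "kwargs": {"increments": [{"offset":[0.22,0,0.12],"yaw":0},{"offset":[0.43,0,0.25],"yaw":0},{"offset":[0.65,0,0.37],"yaw":0},{"offset":[0.87,0,0.5],"yaw":0},{"offset":[1.08,0,0.62],"yaw":0},{"offset":[1.3,0,0.75],"yaw":0},{"offset":[1.3,0,0.75],"yaw":0},{"offset":[1.3,0,0.75],"yaw":0}]}}

```text
clock: 20.35
tcp_pos: [0.4902, 0.0208, 0.1957]
orientation: [0.573, 0.415, 0.573, -0.413]
wrist_force: [-5.2, 8.6, 10.2]
finger_gap: 0.0264
```

Run:
```python
from h import *
s=env.get_state(); print(s['clock'],s['tcp_pos'],s['wrist_force'],s['ft_torque'],s['finger_gap'])
c,im,d=snap('side','sd14'); a=im[180:300,260:340,::-1]; snap('scene','s14')
b=load('s14')[1][200:280,270:370,::-1]; cv2.imwrite('pics/z14.png',np.hstack([cv2.resize(a,(320,480),interpolation=2),cv2.resize(b,(480,480*80//100),interpolation=2)[:480] if 0 else cv2.resize(b,(480,480),interpolation=2)]))
```

```text
20.35 [0.49024054 0.02078755 0.1957066 ] [-5.1508101   8.59293538 10.21582899] [ 2.1477476   1.39971483 -0.14836732] 0.026369167482408196
```

View pics/z14.png

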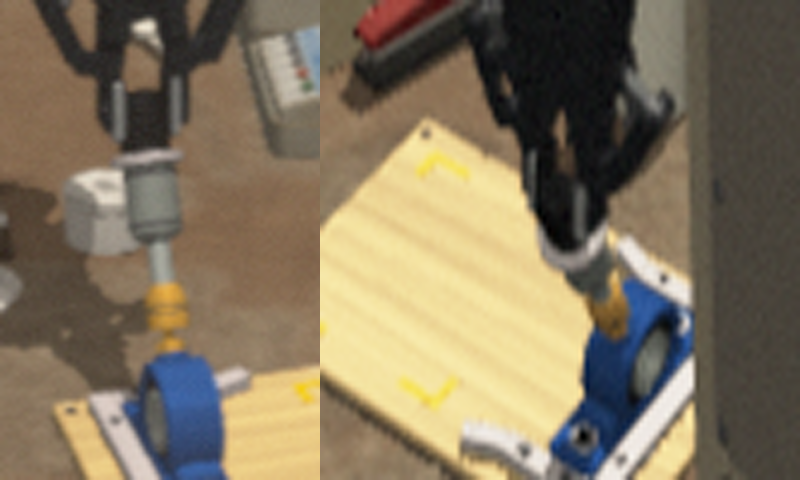

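Run:
```python
from h import *
for t in('sd13','sd14'):
    a=load(t)[1][225:285,275:325,::-1]; cv2.imwrite(f'pics/y_{t}.png',cv2.resize(a,(400,480),interpolation=2))
cv2.imwrite('pics/y.png',np.hstack([cv2.imread('pics/y_sd13.png'),cv2.imread('pics/y_sd14.png')]))
from gm import *
for t,dy in(('sd13',0),('sd14',1)):
    p=axis_from(t,[('barrel',(32*4//4+98,150+dy*22,172,205+dy*15),.016),('coupler',(152,285+dy*3,182,320+dy*3),.0125)],180,260,4)
    u=p[0][0]-p[1][0]; u/=np.linalg.norm(u); print(u.round(4),np.degrees(np.arccos(u[2])),np.degrees(np.arctan2(u[1],u[0])))
```

```text
barrel 180 [0.4956 0.0113 0.1783] u [-0.124  0.43   0.894] tilt 26.59 az 106.0 err 0.00145
coupler 80 [ 0.5069 -0.0209  0.1109] u [0.013 0.53  0.848] tilt 31.99 az 88.6 err 0.0016
[-0.1487  0.4264  0.8922] 26.844292175218822 109.22977893822036
barrel 154 [0.4974 0.0069 0.1676] u [-0.134  0.466  0.875] tilt 29.0 az 106.1 err 0.00137
coupler 72 [ 0.5058 -0.0206  0.1102] u [-0.112  0.555  0.825] tilt 34.46 az 101.5 err 0.00172
[-0.1313  0.4282  0.8941] 26.60821971085411 107.04750491500693
```

View pics/y.png

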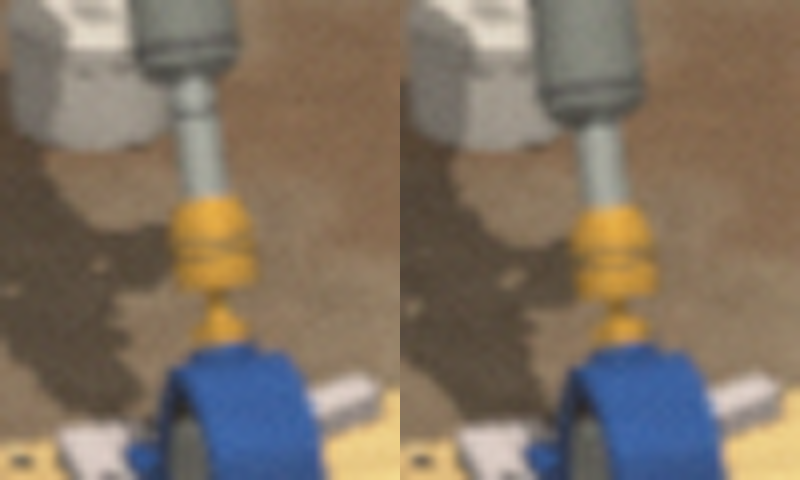

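Request:
{"fn": "servo_tool", "kwargs": {"increments": [{"offset":[0.1,-0.07,-0.17],"yaw":0},{"offset":[0.2,-0.14,-0.35],"yaw":0},{"offset":[0.2,-0.14,-0.35],"yaw":0},{"offset":[0.28,-0.14,-0.3],"yaw":0},{"offset":[0.37,-0.14,-0.25],"yaw":0},{"offset":[0.37,-0.14,-0.25],"yaw":0},{"offset":[0.37,-0.14,-0.25],"yaw":0},{"offset":[0.37,-0.14,-0.25],"yaw":0}]}}

```text
clock: 21.25
tcp_pos: [0.4893, 0.022, 0.1924]
orientation: [0.574, 0.416, 0.572, -0.413]
wrist_force: [-3.1, 6.3, 9.3]
finger_gap: 0.0262
```

```bash
cat > chk.py <<'E'
import sys
from gm import *
from scipy.spatial.transform import Rotation as R
s=env.get_state(); q=s['orientation']; A=R.from_quat(np.r_[q[1:],q[0]]).as_matrix(); F=s['wrist_force']+[0,0,3.6]
print(s['clock'],s['tcp_pos'].round(4),'F',F.round(1),'tool F',(A.T@F).round(2),'axial',(F@[-.156,.475,.866]).round(2),'|F|',np.linalg.norm(F).round(2),s['ft_torque'].round(2),s['finger_gap'])
n=sys.argv[1]; snap('side','sd'+n); snap('scene','s'+n)
a=load('sd'+n)[1][215:285,275:325,::-1]; b=load('s'+n)[1][215:275,300:350,::-1]
cv2.imwrite(f'pics/y{n}.png',np.hstack([cv2.resize(a,(400,560),interpolation=2),cv2.resize(b,(400,560),interpolation=2)]))
E
python3 chk.py 15
```

```text
21.25 [0.4893 0.022  0.1924] F [-3.1  6.3 12.9] tool F [-12.93  -0.9   -6.98] axial 14.68 |F| 14.72 [ 1.43  0.74 -0.06] 0.026196568353880293
```

View pics/y15.png

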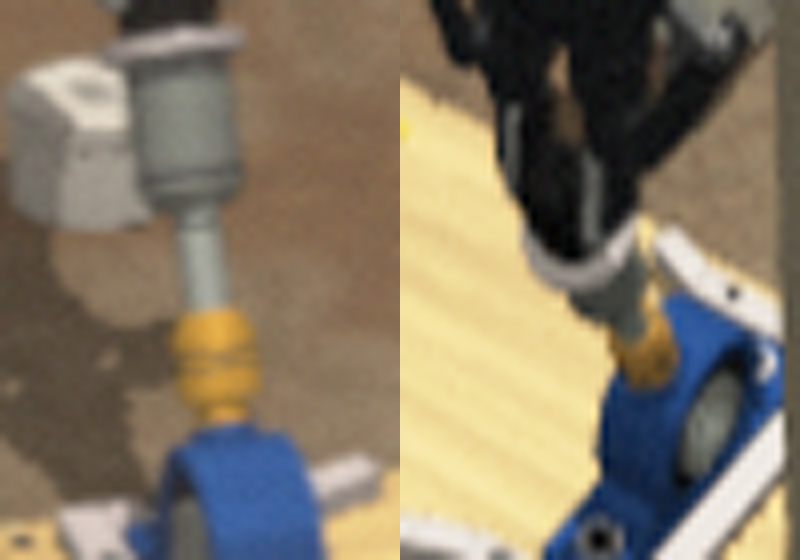

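Request:
{"fn": "servo_tool", "kwargs": {"increments": [{"offset":[0.14,0,0.08],"yaw":0},{"offset":[0.28,-0.02,0.16],"yaw":0},{"offset":[0.42,-0.05,0.24],"yaw":0},{"offset":[0.56,-0.05,0.32],"yaw":0},{"offset":[0.7,-0.05,0.4],"yaw":0},{"offset":[0.7,-0.05,0.4],"yaw":0},{"offset":[0.7,-0.05,0.4],"yaw":0},{"offset":[0.7,-0.05,0.4],"yaw":0}]}}

```text
clock: 22.15
tcp_pos: [0.4903, 0.0185, 0.1859]
orientation: [0.574, 0.416, 0.572, -0.412]
wrist_force: [-3.4, 9.0, 12.1]
finger_gap: 0.0262
```

```bash
python3 chk.py 16
```

```text
22.15 [0.4903 0.0185 0.1859] F [-3.4  9.  15.7] tool F [-15.72  -0.35  -9.61] axial 18.41 |F| 18.42 [ 1.85  0.83 -0.06] 0.0262077353442311
```

View pics/y16.png

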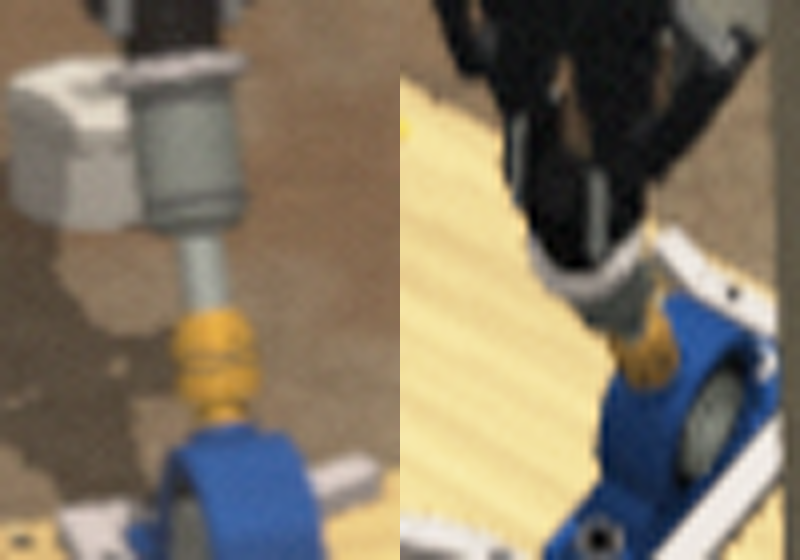

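Run:
```python
from gm import *
p=axis_from('sd16',[('barrel',(140,100,235,195),.016),('coupler',(182,320,252,390),.0125)],215,275,8)
u=p[0][0]-p[1][0]; u/=np.linalg.norm(u); n=np.array([-.156,.475,.866]); print(u.round(4),'angle to nipple',np.degrees(np.arccos(u@n)))
c,im,d=snap('wrist','w16'); b=np.array([.6085,-.0241]); a=np.radians(18.2); y=np.array([np.cos(a),np.sin(a)]); x=np.array([y[1],-y[0]])
P=np.array([np.r_[b-.1*y+s*.054*x,.025] for s in(-1,1)]); print('expected bolts wrist',proj(c,P).round(1).tolist()); cs=load('sd16')[0]; print('side',proj(cs,P).round(1).tolist())
H=hsv(load('sd16')[1]); 
cv2.imwrite('pics/z16.png',cv2.resize(load('sd16')[1][250:330,270:370,::-1],(600,480),interpolation=2))
```

```text
barrel 167 [0.4975 0.004  0.1584] u [-0.157  0.461  0.873] tilt 29.15 az 108.8 err 0.00148
coupler 87 [ 0.5078 -0.0227  0.1019] u [-0.036  0.577  0.816] tilt 35.3 az 93.5 err 0.00144
[-0.1623  0.4215  0.8922] angle to nipple 3.469365345838794
expected bolts wrist [[318.9, 241.7], [318.8, 349.8]]
side [[297.8, 281.4], [310.8, 303.0]]
```

View pics/w16.png

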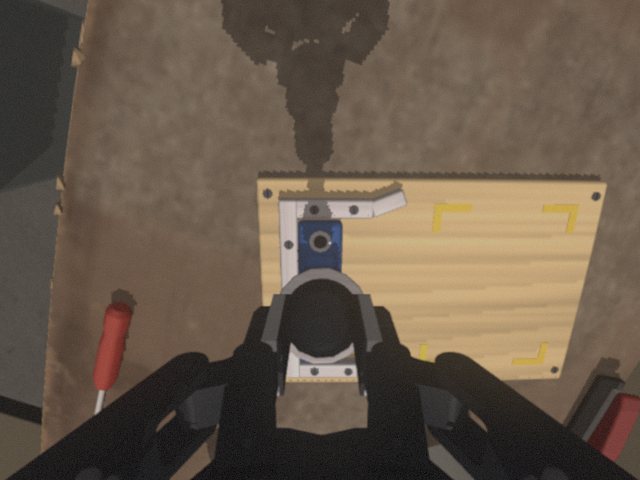

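View pics/z16.png

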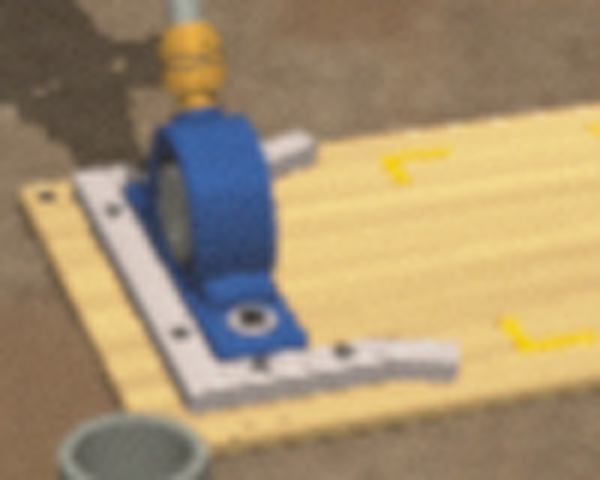

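Request:
{"fn": "servo_tool", "kwargs": {"increments": [{"offset":[0,0,0],"yaw":0},{"offset":[0,0,0],"yaw":0},{"offset":[0,0,0],"yaw":0},{"offset":[0,0,0],"yaw":0},{"offset":[0,0,0],"yaw":0},{"offset":[0,0,0],"yaw":0},{"offset":[0,0,0],"yaw":0},{"offset":[0,0,0],"yaw":0}]}}

```text
clock: 23.1
tcp_pos: [0.4903, 0.0185, 0.1859]
orientation: [0.574, 0.416, 0.572, -0.412]
wrist_force: [-3.5, 8.3, 12.5]
finger_gap: 0.0266
```

Run:
```python
from h import *
s=env.get_state(); print(s['clock'],s['tcp_pos'],s['wrist_force'],s['finger_gap'])
print(env.hand_in()); s=env.get_state(); print(s['clock'],s['tcp_pos'],s['wrist_force'])
```

```text
23.1 [0.49032733 0.0184671  0.18588675] [-3.47652297  8.29308287 12.52034116] 0.026629812825154402
the job is handed in; nothing more can be done
None
the job is handed in; nothing more can be done
```

The job was handed in at 23.1 s, with the gun still held pressed on the nipple. The hand-in gives no verdict.

**What I did:**
- I gripped the bearing by its housing, turned it about 93° on the board without lifting it, and slid it into the nest until it pressed against the end stop with about 10 N.
- I took the gun by its grip and tilted it to about 28° by pulling it sideways against the stand's rim. Then I tightened the grip and lifted the gun clear.
- I pushed the coupler along the nipple's axis until it snapped on, then kept pushing against the spring.

**The first push did not seat:** the coupler stopped about 7 mm short while the spring took up the push. Shifting the gun about 4 mm and pushing again snapped it on. The shift was judged from the sideways force.

**Last checks:**
- **Push:** about 18 N along the nipple and steady, with almost no sideways force. That means about 14–16 mm of the 20 mm stroke is used, and the black ring is inside the barrel.
- **Angle:** the gun is about 3.5° off the nipple's axis; the limit is 8°.
- **Coupler:** its mouth sits right above the hexagon. I judged the seating only from the side picture and the force, not by a direct measurement.
- **Bearing:** flat in the nest, within about 1.5 mm of home.
- **Bystanders:** the ones in view looked undisturbed; I did not measure them again.

**Disagreement:** the side camera read about 3 mm off the wrist camera in x and about 2.5 mm in y, so I placed the coupler relative to the nipple using both views.

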